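Clear the punching fixture and load the next panels

ROBOT

A 6-joint arm with a two-finger parallel gripper is mounted at the origin on the work surface. World frame = base frame: x ahead of the robot, y to its left, z up, the work surface at z = 0. Lengths are in mm, angles in rad, forces in N, time in s.
With the tool pointing down it reaches from about 425 to 1125 mm from the base axis. Payload 14.9 kg.
Tool frame: the origin (TCP) lies at the very end of the fingers, on their centre line; the grasp point (between the pads) lies 19 mm behind it; z points along the fingers, y is the line along which they close (so a half turn about z gives the same grasp; the last joint's range is limited). The gripper opens to 91 mm and grips with 3 to 60 N. Pads are 32 mm wide; open, the fingers measure 118 mm over their backs; the gripper's body (76 mm by 178 mm) begins 60 mm behind the grasp point.
Start: joints at [-0.033, 0.379, 1.734, -0, 1.028, -0.033], TCP at [700.013, -0.006, 213.932] pointing down, gripper open.
Joint ranges: [-2.77, 2.77], [-0.74, 2.19], [0, 2.66], [-1.06, 4.2], [0.31, 2.87], [-3.08, 3.08]. Speed limits (rad/s): [1.89, 1.89, 2.39, 3.14, 3.14, 3.14].

INTERFACE

Orientations are given as a unit quaternion [x, y, z, w].
In Python, from bench import telemetry, camera, calibration, ticket gives the robot as it stands. The module is installed in compiled form; this text tells all that it offers.
- The arm moves only by the shell command python3 -m pendant 'ROWS' [FORCE]. ROWS is JSON, a list of rows, each a list of 7 numbers: the shift along the tool's x, y, z in mm, then the turn, a rotation vector about the tool's x, y, z in rad, then the gripper command: -1 is fully open, 1 is shut, values between are in proportion. In form: [[x, y, z, ax, ay, az, claw], ...]. A call has 1 to 10 rows; each row shifts and turns the commanded pose from where the row before left it, along the tool's axes as they then stand; what a row does not reach is not made up. A row lasts 1/12 s, in which the tool goes at most 41.7 mm and 7.16 degrees, less where a joint would pass 70% of its speed; a pose out of reach is approached as far as the arm can. A call is refused whole if a number of a shift passes 41.7 or a number of a turn 0.125, either way. A call with a gripper value outside its range is refused whole. The fingers move at their own pace and stop on an object; FORCE is the grip in N (left out, the last holds). Time passes only in rows, so rows that do not move let the fingers close. It gives the time, the measured TCP pose, the force, the opening and the grip force at its end, in the units of the state.
- telemetry.get_obs(): the state, without advancing time (a new reading comes with each control period).
- camera(name): name is "scene" or "side" or "wrist"; returns (picture, depth): 480x640x3 uint8, blue, green, red; 480x640 float32, mm along the optical axis (not along the pixel's ray), 0 where there is no reading.
- calibration(name): a dict with "fx", "fy", "cx", "cy" (pixels), "xyz" and "attitude" of the camera in the world. Camera axes: x right, y up, looking along -z (the intrinsics and any distortion apply to the point x, -y, -z); pixel columns grow to the right and rows downward; lengths in mm; the calibration is good to about 2 mm. A picture is of the moment at which its call begins: read the wrist's pose just before it. calibration takes no time and is no camera call; for the wrist camera it gives the pose at the moment of the call.
- ticket.sign_off(): hands the job in; it is judged then, once.
The state is a dict: "time_s": time; "qpos": joint angles; "dq": joint speeds; "joint_torque": joint torques, N m; "eef_pos": TCP position; "ee_rot": TCP orientation; "wrist_force": force on the tool from outside, world axes, zero at the start; "moment": the same for the moment, N m; "finger_gap": opening from 0.0 (shut) to 1.0 (fully open); "grip_force": force on a finger pad.
Only numpy, scipy, OpenCV 4.12 (cv2) and the standard library are available. Lean on these libraries where they do the work, as an engineer would, in place of code of your own. Each camera call takes 0.05 s, during which the arm holds its last target. There are 200 camera calls.

TASK

Get the rotary fixture ready for the next two front panels: turn its plate until the hole in its ear lines up with the hole in the pedestal arm, and push the lock pin fully home through both. Only then scrape every loose slug off the open edge into the tray with the hand scraper, keeping your fingers off the slugs because their burrs are sharp. Stand the scraper back on its rest and lay both panels flat on the cleared plate side by side, handles up, wholly inside the fence, with their long sides parallel to the open edge; leave the other things on the bench where they are.

Things in the scene. Friction and masses are not known exactly. Their poses are not given: they have to be found in the camera images.
- plate (a joint): angle of the turning plate on its upright axis (rad). 0: its hole lies over the hole of the pedestal arm and its open edge is over the tray. Anticlockwise from above is positive; it starts somewhere from -1.15 to -0.5 and can turn from -1.4 to 0.4. A stiff bearing (about 0.25 N m) holds it where it is left, but side pushes turn it when it is not pinned
- plate_top (a point): centre of the turning plate's top face, on the turning axis, 70 mm above the bench; turns with the plate. Its x points to the open edge (85 mm away), z up. Steel fence strips 10 mm high, 8 mm thick close the other three sides: inner faces at x = -100 mm and y = -72 and +72 mm. The plate is aluminium, 11 mm thick
- plate_hole (a point): centre of the 13 mm hole (1.5 mm chamfer) in the ear on the plate's +y side, at the plate's top face, 120 mm from the turning axis; turns with the plate. The hole goes right through the 11 mm thick ear
- base_hole (a point): centre of the matching 13 mm hole in the fixed arm of the grey pedestal, at the arm's top face, 55 mm above the bench, 4 mm under the plate; arm 15 mm thick. The pedestal does not move. Axes as the plate's at joint 0
- knob (a point): centre of the top of the round black turning knob, 24 mm across and 26 mm high, that stands on a stub behind the back fence, 126 mm from the axis on the plate's -x side; its top is 108 mm above the bench. The knob does not spin on the plate: held firmly it turns with it
- pin: loose lock pin, standing in its stand at the start: steel shaft 10 mm across and 40 mm long with an 8 mm long tapered point, black round head 26 mm across and 28 mm high, 70 g. Origin: the point's end; z runs up the pin. The head's underside (the shoulder) is at z = 40 mm, its top at 68 mm. Fully home its shoulder sits on the plate's ear, point 30 mm above the bench
- stand: fixed aluminium block 56 x 56 x 45 mm with an upright 13 mm hole in its middle that holds the pin; origin: centre of its underside
- rest: fixed grey scraper rest 62 x 110 x 30 mm: two rails along its y with a 14 mm wide open-ended slot between them; rail tops are 30 mm up. Origin: centre of its underside
- scraper: loose hand scraper, 180 g, upright on its rest at the start: steel blade 6 mm thick (x), 96 mm wide (y), standing 22 mm out under a grey handle block 28 mm (x) by 62 mm (y) by 58 mm high. Origin: middle of the blade's lower edge; z up; handle from z = 22 to 80 mm. On the rest the blade hangs in the slot along the rest's y and the handle's shoulders sit on the rail tops, origin 8 mm above the bench
- tray: fixed dark steel tray 135 (x) by 200 (y) by 35 mm, open on top, walls 3 mm, tucked under the plate's open-edge side (its axes are close to the plate's at joint 0). Origin: centre of its underside
- panel1: one of two alike loose steel front panels, 120 (x) by 70 (y) by 5 mm, 370 g, lying flat on the bench; a pull handle stands on its middle: a bar along x, 10 mm wide (y), 90 mm long, from 32 to 42 mm above the panel's underside, on two legs near the bar's ends, 70 mm clear between them. Origin: centre of the panel's underside; z up on the handle's side
- panel2: one of two alike loose steel front panels, 120 (x) by 70 (y) by 5 mm, 370 g, lying flat on the bench; a pull handle stands on its middle: a bar along x, 10 mm wide (y), 90 mm long, from 32 to 42 mm above the panel's underside, on two legs near the bar's ends, 70 mm clear between them. Origin: centre of the panel's underside; z up on the handle's side
- reel: bystander: white solder reel, 60 mm across, 40 mm high
- bin: bystander: black open parts bin 90 x 130 x 55 mm
- bottle: bystander: white flux bottle, 44 mm across, 110 mm high
- slug1: one of 3 to 7 alike punched steel slugs (how many varies), a flat disc 22 mm across and 5 mm thick, 15 g, sharp burrs; all lie loose on the turning plate at the start, within 45 mm of its turning axis; None when absent. Origin: centre of its underside
- slug2: one of 3 to 7 alike punched steel slugs (how many varies), a flat disc 22 mm across and 5 mm thick, 15 g, sharp burrs; all lie loose on the turning plate at the start, within 45 mm of its turning axis; None when absent. Origin: centre of its underside
- slug3: one of 3 to 7 alike punched steel slugs (how many varies), a flat disc 22 mm across and 5 mm thick, 15 g, sharp burrs; all lie loose on the turning plate at the start, within 45 mm of its turning axis; None when absent. Origin: centre of its underside
- slug4: one of 3 to 7 alike punched steel slugs (how many varies), a flat disc 22 mm across and 5 mm thick, 15 g, sharp burrs; all lie loose on the turning plate at the start, within 45 mm of its turning axis; None when absent. Origin: centre of its underside
- slug5: one of 3 to 7 alike punched steel slugs (how many varies), a flat disc 22 mm across and 5 mm thick, 15 g, sharp burrs; all lie loose on the turning plate at the start, within 45 mm of its turning axis; None when absent. Origin: centre of its underside
- slug6: one of 3 to 7 alike punched steel slugs (how many varies), a flat disc 22 mm across and 5 mm thick, 15 g, sharp burrs; all lie loose on the turning plate at the start, within 45 mm of its turning axis; None when absent. Origin: centre of its underside
- slug7: one of 3 to 7 alike punched steel slugs (how many varies), a flat disc 22 mm across and 5 mm thick, 15 g, sharp burrs; all lie loose on the turning plate at the start, within 45 mm of its turning axis; None when absent. Origin: centre of its underside
Not all that is in view belongs to the job. What is shaped like the panel2 but green or purple is not meant. What is shaped like the panel1 but blue or yellow is not meant.

How it is judged (in metres and radians):
On the way, in this order (a step that is already met when the one before it is completed fails the run):
1. the plate is turned until its hole lies over the hole of the pedestal arm (horizontal distance between plate_hole and base_hole below 0.004 m), for 0.2 s.
2. the lock pin is fully home through both holes (horizontal distance between each of plate_hole, pin and base_hole below 0.004 m and z of pin in the frame of base_hole below -0.022 m and angle between pin's own z axis and vertical below 0.12 rad), for 0.3 s.
3. the scraper is held in the gripper with its blade down on the plate (contact force between the fingers and scraper above 2 N and x of scraper in the frame of plate_top between -0.1 and 0.11 m and y of scraper in the frame of plate_top between -0.075 and 0.075 m and z of scraper in the frame of plate_top below 0.006 m), for 0.1 s.
4. every slug has been scraped off the plate into the tray (x of slug1 in the frame of tray between -0.066 and 0.066 m and y of slug1 in the frame of tray between -0.099 and 0.099 m and z of each of slug1, slug2, slug3, slug4, slug5, slug6, slug7 in the frame of tray below 0.03 m and x of slug2 in the frame of tray between -0.066 and 0.066 m and y of slug2 in the frame of tray between -0.099 and 0.099 m and x of slug3 in the frame of tray between -0.066 and 0.066 m and y of slug3 in the frame of tray between -0.099 and 0.099 m and x of slug4 in the frame of tray between -0.066 and 0.066 m and y of slug4 in the frame of tray between -0.099 and 0.099 m and x of slug5 in the frame of tray between -0.066 and 0.066 m and y of slug5 in the frame of tray between -0.099 and 0.099 m and x of slug6 in the frame of tray between -0.066 and 0.066 m and y of slug6 in the frame of tray between -0.099 and 0.099 m and x of slug7 in the frame of tray between -0.066 and 0.066 m and y of slug7 in the frame of tray between -0.099 and 0.099 m), for 0.2 s.
At the end, for the whole second after the job is handed in: Holes within 4 mm of each other, pin upright and home (3 mm); every slug in the tray; scraper upright on its rest, blade in the slot, within 30 mm of its middle; both panels flat on the plate inside the fence, handles up, long sides within 0.2 rad of the open edge; all at rest (all of step 2 and all of step 4 and x of scraper in the frame of rest between -0.008 and 0.008 m and y of scraper in the frame of rest between -0.03 and 0.03 m and z of scraper in the frame of rest between 0.004 and 0.013 m and angle between scraper's own z axis and vertical below 0.12 rad and x of panel1 in the frame of plate_top between -0.068 and 0.056 m and y of panel1 in the frame of plate_top between -0.018 and 0.018 m and z of each of panel1, panel2 in the frame of plate_top below 0.004 m and angle between each of panel1, panel2's own z axis and vertical below 0.05 rad and angle between the x axis of each of panel1, panel2 and the y axis of plate_top, either way round below 0.2 rad and x of panel2 in the frame of plate_top between -0.068 and 0.056 m and y of panel2 in the frame of plate_top between -0.018 and 0.018 m and linear speed of each of panel1, panel2, scraper, pin below 0.02 m/s); the robot touches nothing.
It fails at once if fingers touch a slug (contact force between the fingers and slug1 above 1 N or contact force between the fingers and slug2 above 1 N or contact force between the fingers and slug3 above 1 N or contact force between the fingers and slug4 above 1 N or contact force between the fingers and slug5 above 1 N or contact force between the fingers and slug6 above 1 N or contact force between the fingers and slug7 above 1 N).
It fails at once if a slug leaves the plate before the pin is in (height (world z) of any of slug1, slug2, slug3, slug4, slug5, slug6, slug7 below 0.05 m and z of pin in the frame of base_hole above -0.005 m).
It fails at once if a bystander is disturbed by more than 30 mm (distance of any of reel, bin, bottle from where it was at the start of the episode above 0.03 m).
Of slug1, slug2, slug3, slug4, slug5, slug6, slug7 only 3 to 7 are there at a start; the rules pass over those that are not, and their reading is None.
At some moment in a run one of panel1, panel2, slug1, slug2, slug3, slug4, slug5, slug6, slug7 may be knocked a few centimetres aside while the robot is not near it.
It also fails if it takes over 192 s, if anything falls off the work surface, if the arm or the gripper's body presses on something with over 40 N, if the wrist force passes 120 N, or if a joint passes its speed limit or range.

## Working session

There is one attempt and no reset: what is moved stays moved. The work goes in short steps, Python scripts to look and compute and a shell command to move; the robot and the scene stay as the last step left them, time stands still between calls to the robot, and variables do not carry over. Pictures are saved under pics/ and viewed, at most 14 in all, crops included, and the job is handed in when it is done.

```bash
mkdir -p pics
cat > h.py <<'E'
import numpy as np,cv2
from scipy.spatial.transform import Rotation as R
from bench import telemetry,camera,calibration,ticket
def cal(n):
    c=calibration(n); a=np.array(c["attitude"]); 
    Rm=R.from_quat(a).as_matrix() if a.size==4 else a.reshape(3,3)
    return c,Rm,np.array(c["xyz"])
def pts(C,d):
    c,Rm,t=C; v,u=np.mgrid[0:480,0:640]
    P=np.stack([(u-c["cx"])/c["fx"]*d,-(v-c["cy"])/c["fy"]*d,-d],-1)
    return P@Rm.T+t
def ray(C,u,v,z):
    c,Rm,t=C; r=Rm@np.array([(u-c["cx"])/c["fx"],-(v-c["cy"])/c["fy"],-1]); return t+r*(z-t[2])/r[2]
def proj(C,p):
    c,Rm,t=C; q=Rm.T@(np.array(p)-t); return c["cx"]+c["fx"]*q[0]/-q[2], c["cy"]+c["fy"]*q[1]/q[2]
def st():
    o=telemetry.get_obs(); r=R.from_quat(o["ee_rot"]).as_matrix()
    print("t",round(o["time_s"],2),"tcp",np.round(o["eef_pos"],1),"x",np.round(r[:,0],3),"y",np.round(r[:,1],3),"z",np.round(r[:,2],3),"F",np.round(o["wrist_force"],1),"gap",round(o["finger_gap"]*91,1),"grip",o["grip_force"]); return o
E
python3 - <<'E'
from h import *
st()
for n in ["scene","side","wrist"]:
    C=cal(n); print(calibration(n)); im,d=camera(n); cv2.imwrite(f"pics/{n}0.png",im); np.savez(f"{n}0.npz",im=im,d=d,t=C[2],R=C[1])
E
```

```text
t 0.0 tcp [699.6   0.  213.3] x [0. 1. 0.] y [ 1.    -0.    -0.001] z [-0.001  0.    -1.   ] F [-0.8 -0.  -0.1] gap 91.2 grip 0.0
{'fx': 540.0155789345911, 'fy': 540.0155789345911, 'cx': 318.369404247883, 'cy': 229.3768468067236, 'xyz': array([1485.01190551,  926.08102472, 1206.16956024]), 'attitude': array([0.15749083, 0.3870228 , 0.83511501, 0.35776097])}
{'fx': 579.6619850806676, 'fy': 579.6619850806676, 'cx': 319.8582097277918, 'cy': 246.52699251164174, 'xyz': array([ -450.55151686, -1103.61893655,  1173.91135603]), 'attitude': array([ 0.42185919, -0.16423645, -0.30627341,  0.83741137])}
{'fx': 346.99127970085806, 'fy': 346.99127970085806, 'cx': 323.87826255278156, 'cy': 245.91926940533264, 'xyz': array([701.00676225,  70.38496086, 382.9870424 ]), 'attitude': array([-1.24816325e-01,  6.66553520e-04,  2.05609276e-04,  9.92179620e-01])}
```

View pics/scene0.png

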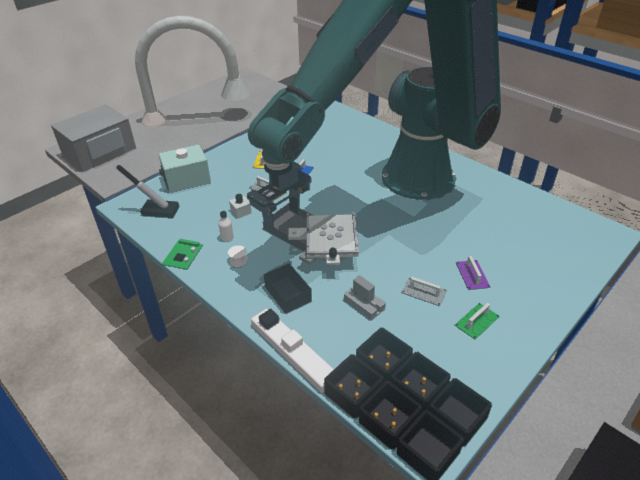

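View pics/side0.png

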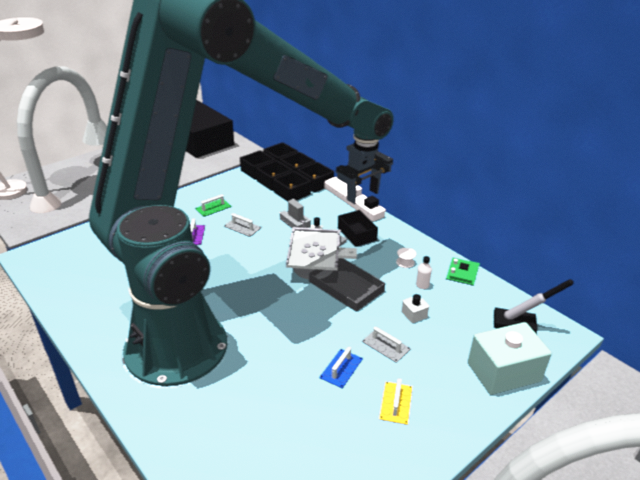

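View pics/wrist0.png

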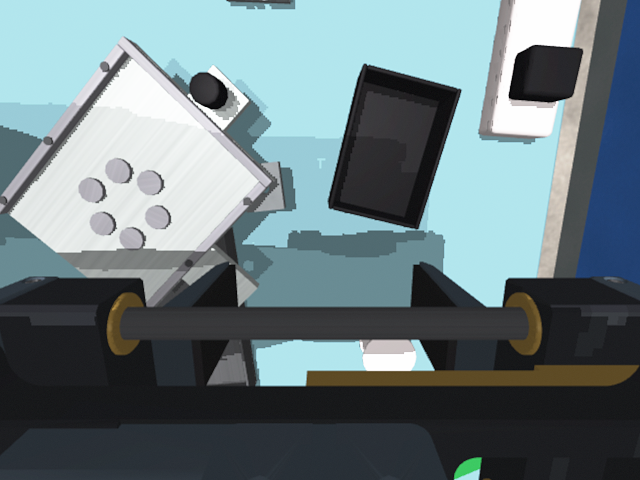

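The wrist view shows the plate at (130,190) with 6 slugs. The knob is at (208,90), the pedestal arm at (275,185), and the ear and tray are near (225,275) and (240,370). The pin in its stand is at side (415,305) and the scraper on its rest at side (294,213). Candidate panels:
- Side (243,225), grey, same object as scene (425,290): fits.
- Side (387,342), grey: fits.
- Blue (342,367), yellow (396,402), purple (197,233) and green (212,206): excluded by colour.

Run:
```python
from h import *
D={}
for n in ["scene","side","wrist"]:
    f=np.load(n+"0.npz"); D[n]=(f["im"],f["d"],pts((calibration(n),f["R"],f["t"]),f["d"]))
def comp(n,z0,z1,box,rgb=None,minn=25):
    im,d,P=D[n]; m=(d>0)&(P[...,2]>z0)&(P[...,2]<z1)&(P[...,0]>box[0])&(P[...,0]<box[1])&(P[...,1]>box[2])&(P[...,1]<box[3])
    k,l,s,c=cv2.connectedComponentsWithStats(m.astype(np.uint8))
    for i in range(1,k):
        if s[i,4]>=minn:
            q=P[l==i]; r=cv2.minAreaRect(q[:,:2].astype(np.float32)); print(n,z0,z1,"px",np.round(c[i]),"n",s[i,4],"ctr",np.round(r[0]),"size",np.round(r[1]),"ang",round(r[2],1),"zmed",np.round(np.median(q[:,2]),1),"bgr",im[l==i].mean(0).round())
B=(300,1100,-600,600)
for n in D: comp(n,62,85,B)
for n in ["side","scene"]: comp(n,30,60,B); 
comp("side",86,125,B); comp("wrist",86,125,B);comp("scene",86,125,B)
comp("side",3,12,B)
comp("scene",3,12,B)
# slugs and base z
print(np.round(D["wrist"][2][300,330],1), np.round(D["side"][2][300,200],1), np.round(D["scene"][2][200,500],1))
im=D["side"][0]; cv2.imwrite("pics/crop_side.png",cv2.resize(im[180:420,180:480],None,fx=2.5,fy=2.5,interpolation=cv2.INTER_CUBIC))
```

```text
scene 62 85 px [192. 171.] n 186 ctr [ 630. -577.] size [ 24. 130.] ang 69.6 zmed 73.3 bgr [117. 120.  98.]
scene 62 85 px [153. 196.] n 62 ctr [ 810. -557.] size [28. 41.] ang 20.9 zmed 74.6 bgr [135. 130. 126.]
scene 62 85 px [239. 197.] n 42 ctr [ 606. -332.] size [29. 24.] ang 31.4 zmed 71.4 bgr [81. 77. 64.]
scene 62 85 px [329. 236.] n 2291 ctr [562.  33.] size [239. 216.] ang 45.4 zmed 70.9 bgr [155. 154. 150.]
scene 62 85 px [224. 223.] n 95 ctr [ 730. -252.] size [35. 43.] ang 65.4 zmed 72.7 bgr [170. 169. 171.]
scene 62 85 px [363. 289.] n 135 ctr [641. 266.] size [27. 66.] ang 5.8 zmed 74.7 bgr [96. 93. 83.]
scene 62 85 px [268. 316.] n 160 ctr [894. 143.] size [38. 46.] ang 87.8 zmed 65.3 bgr [76. 73. 64.]
scene 62 85 px [292. 337.] n 178 ctr [902. 243.] size [43. 45.] ang 86.8 zmed 65.3 bgr [212. 211. 212.]
side 62 85 px [370. 199.] n 63 ctr [883. 140.] size [43. 48.] ang 59.1 zmed 65.3 bgr [58. 53. 53.]
side 62 85 px [295. 208.] n 94 ctr [627. 263.] size [29. 72.] ang 2.7 zmed 73.1 bgr [105. 103.  96.]
side 62 85 px [316. 248.] n 2206 ctr [557.  28.] size [236. 218.] an
[... 9971 characters left out ...]
[12. 32.] ang 67.3 zmed 6.2 bgr [102.  97.  79.]
scene 3 12 px [384. 354.] n 339 ctr [743. 429.] size [74. 65.] ang 88.0 zmed 5.5 bgr [71. 68. 62.]
scene 3 12 px [420. 382.] n 454 ctr [744. 548.] size [65. 79.] ang 0.7 zmed 5.5 bgr [65. 62. 57.]
scene 3 12 px [353. 384.] n 427 ctr [866. 430.] size [74. 68.] ang 89.9 zmed 5.4 bgr [68. 65. 62.]
scene 3 12 px [333. 400.] n 128 ctr [941. 407.] size [ 20. 178.] ang 2.9 zmed 7.3 bgr [72. 70. 64.]
scene 3 12 px [390. 413.] n 546 ctr [866. 548.] size [71. 78.] ang 0.1 zmed 5.2 bgr [57. 55. 55.]
scene 3 12 px [374. 434.] n 75 ctr [935. 554.] size [91.  7.] ang 87.7 zmed 6.9 bgr [39. 37. 32.]
[707.8 -94.4  -1.5] [ 58.9 -63.4 179.1] [-86.3 305.1  -1.1]
```

View pics/crop_side.png

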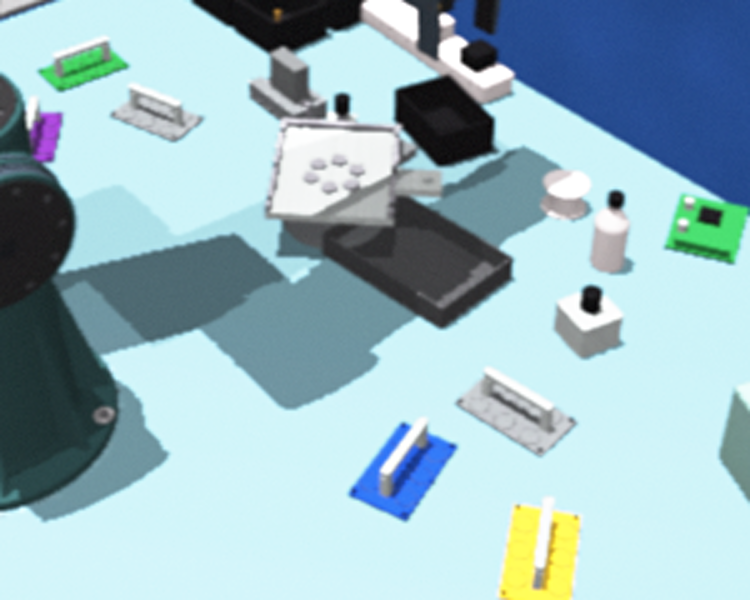

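The crop confirms the two grey panels, at crop (157,112) and (515,410). Next I take a closer wrist look at the plate and base arm.

```bash
python3 -m pendant '[[-15,-30,-15,0,0,0,-1],[-15,-30,-15,0,0,0,-1],[-15,-30,-15,0,0,0,-1],[-15,-30,-15,0,0,0,-1],[-15,-20,-15,0,0,0,-1],[-15,0,-15,0,0,0,-1],[0,0,0,0,0,0,-1],[0,0,0,0,0,0,-1]]'
cat > look.py <<'E'
import sys
from h import *
n=sys.argv[1]; C=cal("wrist"); st(); im,d=camera("wrist"); cv2.imwrite(f"pics/{n}.png",im); np.savez(f"{n}.npz",im=im,d=d,t=C[2],R=C[1])
E
python3 look.py w1
```

```text
time_s: 0.82
eef_pos: [560.3, -90.4, 304.4]
ee_rot: [0.708, 0.707, 0.0, 0.001]
wrist_force: [-0.3, 0.1, -0.5]
finger_gap: 1.002
grip_force: 0.0
t 0.82 tcp [560.3 -90.4 304.4] x [ 0.001  1.    -0.   ] y [ 1.    -0.001  0.001] z [ 0.001 -0.    -1.   ] F [-0.3  0.1 -0.5] gap 91.1 grip 0.0
```

View pics/w1.png

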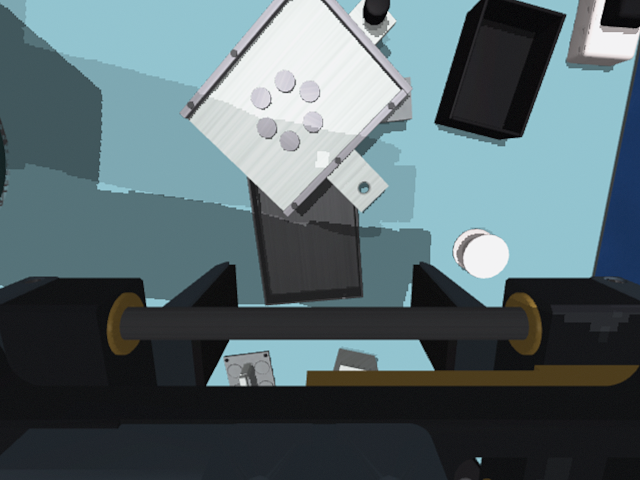

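The wrist view shows the ear hole at (364,187), the knob at (376,10), tray corners at (265,303) and (362,296), the arm tip at (400,105) and 6 slugs around (290,110).

Run:
```python
from h import *
f=np.load("w1.npz"); C=(calibration("wrist"),f["R"],f["t"]); d=f["d"]; P=pts(C,d); im=f["im"]
H=ray(C,364,187,70); K=ray(C,376,10,108)
m=(P[...,2]>98)&(P[...,2]<112)&(abs(P[...,0]-610)<40)&(abs(P[...,1]-120)<40); v,u=np.nonzero(m); print("knob px",u.mean(),v.mean(),u.min(),u.max(),v.min(),v.max(),np.median(P[m],0))
v=(K-H)[:2]; print("H",H,"K",K,"len",np.hypot(*v),"exp",np.hypot(126,120))
th=np.arctan2(v[1],v[0])-np.arctan2(-120,-126); x=np.array([np.cos(th),np.sin(th)]); y=np.array([-x[1],x[0]])
print("th",th,"A",K[:2]+126*x,H[:2]-120*y)
a=ray(C,265,303,35);b=ray(C,362,296,35); e=(b-a)[:2]; print("tray far edge",a,b,np.hypot(*e),np.arctan2(e[1],e[0])-np.pi/2, ray(C,249,180,35),ray(C,360,240,35))
m=(P[...,2]>47)&(P[...,2]<58)&(P[...,0]>500)&(P[...,0]<720)&(P[...,1]>-60); k,l,s,c=cv2.connectedComponentsWithStats(m.astype(np.uint8))
for i in range(1,k):
    if s[i,4]>150: q=P[l==i]; r=cv2.minAreaRect(q[:,:2].astype(np.float32)); print("arm",c[i],s[i,4],r,cv2.boxPoints(r))
```

```text
knob px 376.1124694376528 7.811735941320293 364 389 0 18 [610.42375008 115.06973154 105.99982273]
H [607.9661188  -53.35239045  70.        ] K [610.22178619 112.21508189 108.        ] len 165.5828370678477 exp 174.0
th 3.937753213046164 A [522.0903537   22.16592528] [522.20501727  30.58230717]
tray far edge [ 481.35734237 -212.52805672   35.        ] [ 613.33740078 -202.49874565   35.        ] 132.3605790934207 -1.4949509865672028 [468.54817971 -47.46139955  35.        ] [ 608.68946096 -124.42970333   35.        ]
arm [457.63687151  91.81564246] 358 ((711.97119140625, 55.337928771972656), (70.74842834472656, 16.016918182373047), 89.99249267578125) [[703.95807   19.964764]
 [719.97504   19.962666]
 [719.9843    90.71109 ]
 [703.96735   90.713196]]
arm [400.13785558 110.15754923] 457 ((649.9239501953125, 28.27255630493164), (45.280792236328125, 21.700223922729492), 44.44535446166992) [[626.163     20.1652  ]
 [641.3581     4.673004]
 [673.6849    36.379913]
 [658.4898    51.87211 ]]
```

```bash
python3 -m pendant '[[35,9,25,0,0,0,-1],[35,9,25,0,0,0,-1],[35,9,25,0,0,0,-1],[35,9,25,0,0,0,-1],[35,9,25,0,0,0,-1],[34,6,25,0,0,0,-1],[0,0,0,0,0,0.111,-1],[0,0,0,0,0,0.111,-1],[0,0,0,0,0,0.111,-1],[0,0,0,0,0,0.111,-1]]'
python3 -m pendant '[[0,0,0,0,0,0.111,-1],[0,0,0,0,0,0.111,-1],[0,0,0,0,0,0.111,-1],[0,0,0,0,0,0,-1]]'; python3 -c "
from h import *
st()"
```

```text
time_s: 1.7
eef_pos: [607.7, 110.5, 159.0]
ee_rot: [0.847, 0.532, -0.001, -0.001]
wrist_force: [-0.6, 0.2, 0.8]
finger_gap: 0.999
grip_force: 0.0
time_s: 2.03
eef_pos: [607.8, 110.0, 159.4]
ee_rot: [0.923, 0.384, -0.001, -0.0]
wrist_force: [-0.1, -0.9, -0.2]
finger_gap: 1.0
grip_force: 0.0
t 2.03 tcp [607.8 110.  159.4] x [ 0.704  0.71  -0.002] y [ 0.71  -0.704 -0.001] z [-0.002 -0.    -1.   ] F [-0.1 -0.9 -0.2] gap 91.0 grip 0.0
```

```bash
python3 -m pendant '[[9,-4,0,0,0,0,-1],[0,0,25,0,0,0,-1],[0,0,25,0,0,0,-1],[0,0,24,0,0,0,-1],[0,0,0,0,0,0,0.8],[0,0,0,0,0,0,0.8],[0,0,0,0,0,0,0.8],[0,0,0,0,0,0,0.8],[0,0,0,0,0,0,0.8],[0,0,0,0,0,0,0.8]]' 30
python3 -m pendant '[[0,0,0,0,0,0,0.8],[0,0,0,0,0,0,0.8]]'; python3 -c "
from h import *
o=st()
A=np.array([522.3,30]);p=np.array(o['eef_pos'][:2])-A;print(np.hypot(*p),np.arctan2(p[1],p[0]))"
```

```text
time_s: 2.87
eef_pos: [612.6, 118.5, 88.1]
ee_rot: [0.922, 0.387, 0.001, 0.0]
wrist_force: [-0.8, 0.7, 0.2]
finger_gap: 0.591
grip_force: 0.0
time_s: 3.03
eef_pos: [612.2, 118.4, 87.4]
ee_rot: [0.922, 0.387, 0.0, 0.0]
wrist_force: [0.7, -0.3, -0.4]
finger_gap: 0.446
grip_force: 0.0
t 3.03 tcp [612.2 118.4  87.4] x [0.701 0.713 0.   ] y [ 0.713 -0.701  0.   ] z [ 0.001  0.    -1.   ] F [ 0.7 -0.3 -0.4] gap 40.6 grip 0.0
126.06002638041878 0.7767270025009595
```

```bash
python3 -m pendant '[[0,0,0,0,0,0,1],[0,0,0,0,0,0,1],[0,0,0,0,0,0,1],[0,0,0,0,0,0,1],[0,0,0,0,0,0,1],[0,0,0,0,0,0,1]]' 25; python3 -c "
from h import *
o=st()
A=np.array([522.3,30]);p=np.array(o['eef_pos'][:2])-A;print(np.hypot(*p),np.arctan2(p[1],p[0]))"
```

```text
time_s: 3.53
eef_pos: [612.0, 118.4, 87.0]
ee_rot: [0.922, 0.387, -0.0, -0.0]
wrist_force: [-1.0, 2.1, 1.3]
finger_gap: 0.255
grip_force: 25.0
t 3.53 tcp [612.  118.4  87. ] x [ 0.701  0.713 -0.   ] y [ 0.713 -0.701 -0.   ] z [-0.  0. -1.] F [-1.   2.1  1.3] gap 23.2 grip 25.000268518924713
125.95278558175643 0.7784457761946937
```

```bash
python3 -m pendant '[[-0.1,-3.8,0,0,0,-0.03,1],[-0.2,-7.6,0,0,0,-0.06,1],[-0.45,-10.7,0,0,0,-0.085,1],[-0.45,-10.7,0,0,0,-0.085,1],[-0.45,-10.7,0,0,0,-0.085,1],[-0.45,-10.7,0,0,0,-0.085,1],[-0.45,-10.7,0,0,0,-0.085,1],[-0.45,-10.7,0,0,0,-0.085,1],[-0.2,-7.6,0,0,0,-0.06,1],[0,-3.8,0,0,0,-0.03,1]]'
python3 -m pendant '[[0,0,0,0,0,0,1],[0,0,0,0,0,0,1]]'; python3 -c "
from h import *
o=st()
A=np.array([522.3,30]);p=np.array(o['eef_pos'][:2])-A;print(np.hypot(*p),np.arctan2(p[1],p[0]))"; python3 look.py w2
```

```text
time_s: 4.37
eef_pos: [534.3, 155.4, 87.0]
ee_rot: [0.736, 0.677, 0.001, -0.0]
wrist_force: [3.8, 12.7, -7.6]
finger_gap: 0.252
grip_force: 25.0
time_s: 4.53
eef_pos: [534.5, 155.4, 87.0]
ee_rot: [0.737, 0.676, 0.001, -0.0]
wrist_force: [-0.6, 14.8, -2.7]
finger_gap: 0.253
grip_force: 25.0
t 4.53 tcp [534.5 155.4  87. ] x [0.087 0.996 0.002] y [ 0.996 -0.087  0.   ] z [ 0.001  0.002 -1.   ] F [-0.6 14.8 -2.7] gap 23.0 grip 24.999456703662872
125.99483932611035 1.4741945195526114
t 4.53 tcp [534.5 155.4  87. ] x [0.087 0.996 0.002] y [ 0.996 -0.087  0.   ] z [ 0.001  0.002 -1.   ] F [-0.6 14.8 -2.7] gap 23.0 grip 24.999456703662872
```

View pics/w2.png

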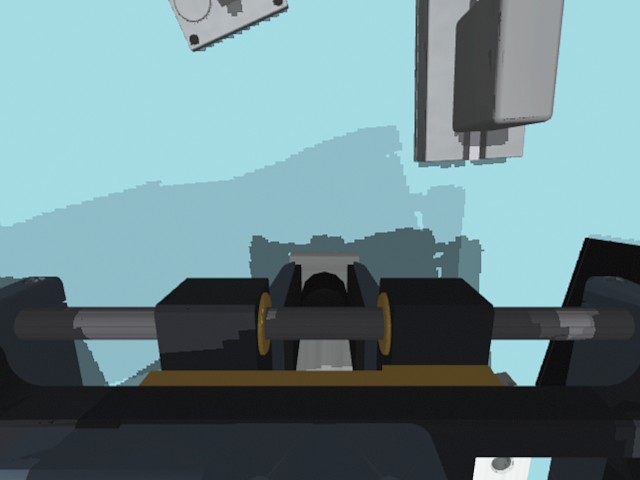

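The wrist camera sees little here beyond the knob in the jaws at (323,290) and the ear hole just at the bottom edge (500,463). I'll finish the arc, then release and look from above.

```bash
python3 -m pendant '[[0.3,-5.3,0,0,0,-0.042,1],[0,-8.2,0,0,0,-0.065,1],[0,-8.2,0,0,0,-0.065,1],[0,0,0,0,0,0,1],[0,0,0,0,0,0,1],[0,0,0,0,0,0,0],[0,0,0,0,0,0,0],[0,0,0,0,0,0,0],[0,0,0,0,0,0,0]]'
python3 -m pendant '[[0,0,-30,0,0,0,0],[0,0,-40,0,0,0,0],[-20,7,-40,0,0,0,0],[-40,7,-40,0,0,0,0],[-40,7,-40,0,0,0,0],[-40,7,-20,0,0,0,0],[-40,0,0,0,0,0,0],[-30,0,0,0,0,0,0],[0,0,0,0,0,0,0],[0,0,0,0,0,0,0]]'; python3 look.py w3
```

```text
time_s: 5.33
eef_pos: [512.9, 155.1, 86.9]
ee_rot: [0.676, 0.737, -0.0, 0.0]
wrist_force: [0.5, -0.3, 0.0]
finger_gap: 0.495
grip_force: 0.0
time_s: 6.17
eef_pos: [551.4, -27.2, 270.7]
ee_rot: [0.677, 0.736, -0.0, 0.0]
wrist_force: [0.5, 0.3, -0.6]
finger_gap: 0.503
grip_force: 0.0
t 6.17 tcp [551.4 -27.2 270.7] x [-0.082  0.997 -0.   ] y [ 0.997  0.082 -0.   ] z [-0. -0. -1.] F [ 0.5  0.3 -0.6] gap 45.7 grip 0.0
```

View pics/w3.png

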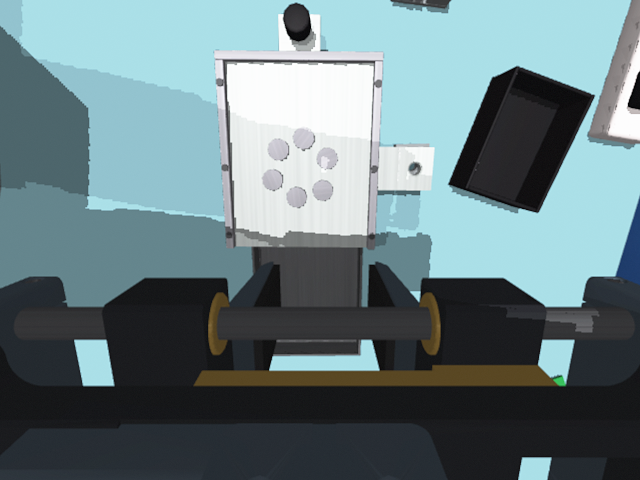

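The plate is square to the tray. The ear hole is at (415,168) with something dark through it, and the slugs are still on the plate. I'll put the camera straight above the hole and measure both holes.

```bash
python3 -m pendant '[[0,32,40,0,0,0,0],[0,32,40,0,0,0,0],[0,32,40,0,0,0,0],[0,0,0,0,0,0,0],[0,0,0,0,0,0,0]]'; python3 look.py w4
python3 - <<'E'
from h import *
f=np.load("w4.npz"); C=(calibration("wrist"),f["R"],f["t"]); d=f["d"]; P=pts(C,d); im=f["im"]; print(f["t"])
u,v=map(int,proj(C,(642,39,70))); print(u,v)
x0,y0=u-40,v-40
z=P[y0:y0+80,x0:x0+80,2]
for lo,hi,n in [(-40,60,"below plate"),(44,60,"arm"),(-40,40,"through")]:
    m=(z>lo)&(z<hi)&True; k,l,s,c=cv2.connectedComponentsWithStats(m.astype(np.uint8)); 
    for i in range(1,k):
        if s[i,4]>15: print(n,c[i]+[x0,y0],s[i])
cv2.imwrite("pics/hole.png",cv2.resize(im[y0:y0+80,x0:x0+80],None,fx=6,fy=6,interpolation=cv2.INTER_NEAREST))
E
```

```text
time_s: 6.63
eef_pos: [628.4, -17.8, 170.4]
ee_rot: [0.676, 0.737, -0.001, -0.002]
wrist_force: [0.1, -0.3, 0.5]
finger_gap: 0.5
grip_force: 0.0
t 6.63 tcp [628.4 -17.8 170.4] x [-0.087  0.996  0.001] y [ 0.996  0.087 -0.005] z [-0.005  0.    -1.   ] F [ 0.1 -0.3  0.5] gap 45.5 grip 0.0
[624.47869091  52.24168306 340.06031117]
347 177
below plate [357.43600456 177.92897835] [   0    0   80   80 2633]
below plate [346.90147783 175.85714286] [ 32  31  16  17 203]
arm [347.24120603 144.26130653] [ 17   5  45   5 199]
arm [347.45918367 179.17346939] [32 35 16 13 98]
through [358.2695152  180.68159408] [   0    0   80   80 2434]
through [346.12244898 172.63265306] [33 31 13 10 98]
```

View pics/hole.png

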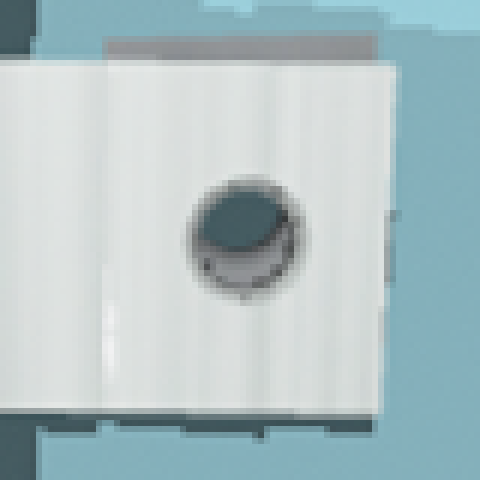

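Run:
```python
from h import *
f=np.load("w4.npz"); C=(calibration("wrist"),f["R"],f["t"]); 
x0,y0=307,137
h=ray(C,346.9,175.9,70); print("ear",h)
for cu,cv_ in [(240,250),(205,235),(280,225),(262,245)]: print((cu,cv_),ray(C,x0+cu/6-.5,y0+cv_/6-.5,55))
print("ear edges", ray(C,x0+240/6-.5,y0+60/6-.5,70), ray(C,x0+240/6-.5,y0+413/6-.5,70),"arm back edge",ray(C,x0+240/6-.5,y0+37/6-.5,55))
```

```text
ear [641.75021517  40.08228416  70.        ]
(240, 250) [642.57300425  37.59209097  55.        ]
(205, 235) [637.68721408  39.15361386  55.        ]
(280, 225) [647.57812761  41.33878647  55.        ]
(262, 245) [645.45121693  38.50699391  55.        ]
ear edges [639.22719722  61.53616472  70.        ] [643.76051501  17.64906579  70.        ] arm back edge [639.74792937  64.94167162  55.        ]
```

The crop shows the base-hole edge at crop (240,250), so the ear hole lies about 3.7 mm short in y. I need about +0.031 rad more, so I'll re-grip the knob.

```bash
python3 -m pendant '[[36,-20,0,0,0,0,0],[36,-20,0,0,0,0,0],[36,-20,0,0,0,0,0],[36,-20,0,0,0,0,0],[36,-20,0,0,0,0,0],[2,0,20,0,0,0,0],[0,0,32,0,0,0,0],[0,0,31,0,0,0,0],[0,0,0,0,0,0,0],[0,0,0,0,0,0,1]]'
python3 -m pendant '[[0,0,0,0,0,0,1],[0,0,0,0,0,0,1],[0,0,0,0,0,0,1],[0,0,0,0,0,0,1]]' 25; python3 -c "
from h import *
st()"
```

```text
time_s: 7.52
eef_pos: [513.6, 153.7, 91.2]
ee_rot: [0.676, 0.737, -0.0, -0.0]
wrist_force: [-0.5, -0.0, 0.4]
finger_gap: 0.454
grip_force: 0.0
time_s: 7.85
eef_pos: [515.4, 153.8, 92.1]
ee_rot: [0.677, 0.736, 0.001, 0.001]
wrist_force: [-1.5, -1.4, 11.2]
finger_gap: 0.256
grip_force: 25.0
t 7.85 tcp [515.4 153.8  92.1] x [-0.085  0.996  0.001] y [0.996 0.085 0.003] z [ 0.003  0.001 -1.   ] F [-1.5 -1.4 11.2] gap 23.3 grip 25.011008977890015
```

```bash
python3 -m pendant '[[0,-2,0,0,0,-0.016,1],[0,-2.3,0,0,0,-0.015,1],[0,0,0,0,0,0,1],[0,0,0,0,0,0,1]]'; python3 -c "
from h import *
st()"
python3 -m pendant '[[0,0,0,0,0,0,0.2],[0,0,0,0,0,0,0.2],[0,0,0,0,0,0,0.2],[0,0,-40,0,0,0,0],[-15,20,-39,0,0,0,0],[-40,40,0,0,0,0,0],[-40,40,0,0,0,0,0],[-40,30,0,0,0,0,0],[-30,0,0,0,0,0,0],[0,0,0,0,0,0,0]]'; python3 look.py w5
python3 - <<'E'
from h import *
f=np.load("w5.npz"); C=(calibration("wrist"),f["R"],f["t"]); d=f["d"]; P=pts(C,d); im=f["im"]; print(f["t"])
u,v=map(int,proj(C,(641,43,70))); x0,y0=u-40,v-40; print(x0,y0)
z=P[y0:y0+80,x0:x0+80,2]
for lo,hi,n in [(-40,60,"below plate"),(44,60,"arm"),(-40,40,"through")]:
    m=(z>lo)&(z<hi)&True; k,l,s,c=cv2.connectedComponentsWithStats(m.astype(np.uint8)); 
    for i in range(1,k):
        if s[i,4]>15 and s[i,4]<1000: print(n,c[i]+[x0,y0],s[i],ray(C,*(c[i]+[x0,y0]),70 if lo+hi==20 else 50))
cv2.imwrite("pics/hole2.png",cv2.resize(im[y0:y0+80,x0:x0+80],None,fx=6,fy=6,interpolation=cv2.INTER_NEAREST))
E
```

```text
time_s: 8.18
eef_pos: [511.4, 153.5, 92.1]
ee_rot: [0.665, 0.747, 0.001, 0.001]
wrist_force: [-1.8, 0.9, 11.4]
finger_gap: 0.257
grip_force: 25.0
t 8.18 tcp [511.4 153.5  92.1] x [-0.115  0.993  0.001] y [0.993 0.115 0.003] z [ 0.003  0.001 -1.   ] F [-1.8  0.9 11.4] gap 23.4 grip 25.012726485729218
time_s: 9.02
eef_pos: [628.3, 26.0, 165.3]
ee_rot: [0.666, 0.746, -0.0, 0.0]
wrist_force: [-1.2, 0.1, 0.1]
finger_gap: 0.503
grip_force: 0.0
t 9.02 tcp [628.3  26.  165.3] x [-0.113  0.994 -0.001] y [0.994 0.113 0.001] z [ 0.001 -0.001 -1.   ] F [-1.2  0.1  0.1] gap 45.8 grip 0.0
[621.63738946  96.09479796 334.83669265]
300 189
below plate [341.60693642 230.6300578 ] [ 34  35  16  14 173] [641.65272301  42.42314749  70.        ]
arm [341.78481013 200.092827  ] [ 17   8  48   7 237] [640.09328846  63.73647272  50.        ]
arm [341.90990991 232.63063063] [ 34  37  16  12 111] [643.63255002  36.69847735  50.        ]
through [341.04081633 226.55102041] [36 35 11  6 49] [642.2564835  41.7677949  50.       ]
```

View pics/hole2.png

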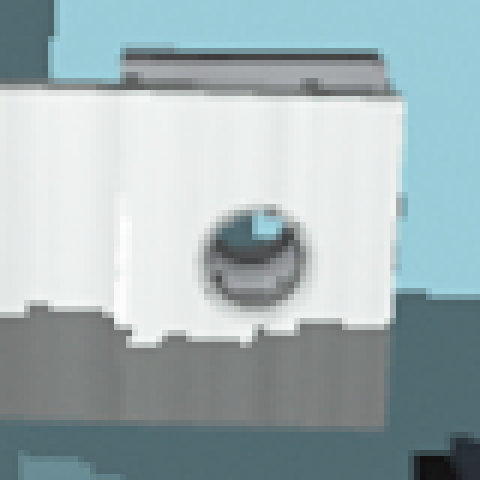

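Run:
```python
from h import *
f=np.load("w5.npz"); C=(calibration("wrist"),f["R"],f["t"]); x0,y0=300,189
r=lambda a,b,z: print((a,b,z),ray(C,x0+a/6-.5,y0+b/6-.5,z))
r(253,258,70);r(255,262,55);r(215,242,55);r(292,240,55);r(250,55,55);r(250,92,70);r(250,430,70)
r(400,250,70);r(388,75,55)
```

```text
(253, 258, 70) [641.78612458  41.7415446   70.        ]
(255, 262, 55) [643.27093681  38.13734928  55.        ]
(215, 242, 55) [637.47183812  40.29515517  55.        ]
(292, 240, 55) [647.91858871  41.76710566  55.        ]
(250, 55, 55) [639.03024299  66.18033929  55.        ]
(250, 92, 70) [638.68765265  63.12341597  70.        ]
(250, 430, 70) [644.32615151  18.56318563  70.        ]
(400, 250, 70) [660.61162033  44.95507186  70.        ]
(388, 75, 55) [657.78052791  65.62289958  55.        ]
```

```bash
python3 -m pendant '[[36,-28,0,0,0,0,0],[36,-28,0,0,0,0,0],[36,-28,0,0,0,0,0],[33,-18,0,0,0,0,0],[0,0,25,0,0,0,0],[0,0,26,0,0,0,0],[0,0,25,0,0,0,0],[0,0,0,0,0,0,0],[0,0,0,0,0,0,1],[0,0,0,0,0,0,1]]'
python3 -m pendant '[[0,0,0,0,0,0,1],[0,0,0,0,0,0,1],[0,0,0,0,0,0,1],[0,0,0,0,0,0,1],[0,0,0,0,0,0,1]]' 25; python3 -c "
from h import *
st()"
```

```text
time_s: 9.9
eef_pos: [517.8, 150.4, 90.3]
ee_rot: [0.665, 0.747, 0.0, 0.0]
wrist_force: [-4.1, 0.6, -2.0]
finger_gap: 0.383
grip_force: 1.9
time_s: 10.32
eef_pos: [518.4, 150.2, 90.4]
ee_rot: [0.665, 0.747, 0.001, 0.0]
wrist_force: [-2.2, 1.4, 8.0]
finger_gap: 0.256
grip_force: 25.0
t 10.32 tcp [518.4 150.2  90.4] x [-0.115  0.993  0.   ] y [0.993 0.115 0.002] z [ 0.002  0.001 -1.   ] F [-2.2  1.4  8. ] gap 23.3 grip 25.005362927913666
```

```bash
python3 -m pendant '[[0.3,-3,0,0,0,-0.025,1],[0.3,-3.6,0,0,0,-0.027,1],[0.2,-3.2,0,0,0,-0.025,1],[0,0,0,0,0,0,1],[0,0,0,0,0,0,1]]'; python3 -c "
from h import *
st()"
python3 -m pendant '[[0,0,0,0,0,0,0],[0,0,0,0,0,0,0],[0,0,0,0,0,0,0],[0,0,-40,0,0,0,0],[-15,20,-39,0,0,0,0],[-40,40,0,0,0,0,0],[-40,40,0,0,0,0,0],[-40,40,0,0,0,0,0],[-40,10,0,0,0,0,0],[-16,0,0,0,0,0,0]]'; python3 -m pendant '[[0,0,0,0,0,0,0],[0,0,0,0,0,0,0]]'; python3 look.py w6
python3 - <<'E'
from h import *
f=np.load("w6.npz"); C=(calibration("wrist"),f["R"],f["t"]); d=f["d"]; P=pts(C,d); im=f["im"]; print(f["t"])
u,v=map(int,proj(C,(641,43,70))); x0,y0=u-40,v-40; print(x0,y0)
z=P[y0:y0+80,x0:x0+80,2]
for lo,hi,n in [(-40,60,"below plate"),(44,60,"arm"),(-40,40,"through")]:
    m=(z>lo)&(z<hi)&True; k,l,s,c=cv2.connectedComponentsWithStats(m.astype(np.uint8)); 
    for i in range(1,k):
        if s[i,4]>9 and s[i,4]<1000: print(n,c[i]+[x0,y0],s[i],ray(C,*(c[i]+[x0,y0]),70 if lo+hi==20 else 50))
cv2.imwrite("pics/hole3.png",cv2.resize(im[y0:y0+80,x0:x0+80],None,fx=6,fy=6,interpolation=cv2.INTER_NEAREST))
E
```

```text
time_s: 10.73
eef_pos: [508.4, 149.5, 90.3]
ee_rot: [0.635, 0.772, 0.001, 0.001]
wrist_force: [-2.3, 0.2, 11.1]
finger_gap: 0.256
grip_force: 25.0
t 10.73 tcp [508.4 149.5  90.3] x [-0.193  0.981  0.   ] y [0.981 0.193 0.002] z [ 0.002  0.    -1.   ] F [-2.3  0.2 11.1] gap 23.3 grip 25.00765085220337
time_s: 11.57
eef_pos: [655.0, 13.4, 164.4]
ee_rot: [0.636, 0.772, 0.0, 0.001]
wrist_force: [-0.4, -0.1, 0.9]
finger_gap: 0.5
grip_force: 0.0
time_s: 11.73
eef_pos: [651.8, 16.1, 163.8]
ee_rot: [0.636, 0.771, -0.0, -0.0]
wrist_force: [-0.9, 0.5, -0.7]
finger_gap: 0.499
grip_force: 0.0
t 11.73 tcp [651.8  16.1 163.8] x [-0.19   0.982  0.   ] y [ 0.982  0.19  -0.001] z [-0.001  0.    -1.   ] F [-0.9  0.5 -0.7] gap 45.4 grip 0.0
[639.98437361  85.19932076 333.45530378]
275 173
below plate [316.64397906 210.21465969] [ 34  30  16  15 191] [641.63448371  45.66133479  70.        ]
arm [316.08108108 214.59459459] [34 35 16 10 37] [641.97797124  39.00422479  50.        ]
through [316.88194444 208.88888889] [ 35  30  15  13 144] [641.74841703  43.77242502  50.        ]
```

View pics/hole3.png

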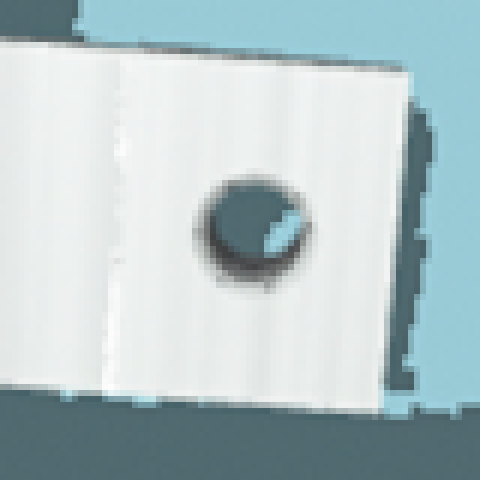

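Aligned within about 1–2 mm: the lens is nearly full at crop (255,225), with the hole at about (641.6,45.6). Now the pin.

```bash
python3 -m pendant '[[0,0,-30,0,0,0.096,-0.2],[0,0,-30,0,0,0.096,-0.2],[-40,-5,0,0,0,0,-0.2],[-40,-5,0,0,0,0,-0.2],[-40,-5,0,0,0,0,-0.2],[-40,-5,0,0,0,0,-0.2],[-40,-5,0,0,0,0,-0.2],[-40,-5,0,0,0,0,-0.2],[-40,-5,0,0,0,0,-0.2],[-40,-5,0,0,0,0,-0.2]]'
python3 -m pendant '[[-40,-5,0,0,0,0,-0.2],[-40,-5,0,0,0,0,-0.2],[0,0,0,0,0,0,-0.2],[0,0,0,0,0,0,-0.2]]'; python3 look.py w7
python3 - <<'E'
from h import *
f=np.load("w7.npz"); C=(calibration("wrist"),f["R"],f["t"]); d=f["d"]; P=pts(C,d); im=f["im"]
m=(P[...,2]>62)&(P[...,2]<80)&(np.hypot(P[...,0]-603,P[...,1]+334)<35)
v,u=np.nonzero(m); print("head",(u.min()+u.max())/2,(v.min()+v.max())/2,u.max()-u.min(),v.max()-v.min()); print(ray(C,(u.min()+u.max())/2,(v.min()+v.max())/2,72),np.median(P[m],0))
q=im[m].mean(0);print(q)
E
```

```text
time_s: 12.62
eef_pos: [612.0, -303.5, 224.4]
ee_rot: [0.706, 0.708, 0.0, -0.0]
wrist_force: [1.2, 0.4, 0.2]
finger_gap: 0.597
grip_force: 0.0
time_s: 12.95
eef_pos: [602.3, -383.6, 224.0]
ee_rot: [0.707, 0.707, 0.0, -0.0]
wrist_force: [0.2, -0.6, 0.2]
finger_gap: 0.599
grip_force: 0.0
t 12.95 tcp [ 602.3 -383.6  224. ] x [0. 1. 0.] y [ 1. -0. -0.] z [-0.  0. -1.] F [ 0.2 -0.6  0.2] gap 54.5 grip 0.0
head 325.5 181.0 27 28
[ 604.79422318 -334.23201249   72.        ] [ 604.34751017 -334.27984162   71.51639881]
[49.78418451 47.57495881 48.28830313]
```

```bash
python3 -m pendant '[[25,1,0,0,0,0,-0.2],[24.5,1,0,0,0,0,-0.2],[0,0,40,0,0,0,-0.2],[0,0,40,0,0,0,-0.2],[0,0,40,0,0,0,-0.2],[0,0,30,0,0,0,-0.2],[0,0,24.5,0,0,0,-0.2],[0,0,0,0,0,0,-0.2],[0,0,0,0,0,0,1],[0,0,0,0,0,0,1]]' 30
python3 -m pendant '[[0,0,0,0,0,0,1],[0,0,0,0,0,0,1],[0,0,0,0,0,0,1],[0,0,0,0,0,0,1],[0,0,0,0,0,0,1]]'; python3 -c "
from h import *
st()"
```

```text
time_s: 13.83
eef_pos: [604.9, -332.1, 50.0]
ee_rot: [0.706, 0.708, -0.0, -0.0]
wrist_force: [0.4, -0.4, 0.3]
finger_gap: 0.487
grip_force: 0.0
time_s: 14.25
eef_pos: [604.8, -333.6, 50.3]
ee_rot: [0.707, 0.707, 0.0, 0.0]
wrist_force: [-0.4, 5.1, 6.4]
finger_gap: 0.274
grip_force: 30.0
t 14.25 tcp [ 604.8 -333.6   50.3] x [-0.001  1.     0.   ] y [1.    0.001 0.   ] z [ 0.  0. -1.] F [-0.4  5.1  6.4] gap 24.9 grip 30.001104176044464
```

```bash
python3 -m pendant '[[0,0,-20,0,0,0,1],[0,0,-40,0,0,0,1],[0,0,-40,0,0,0,1],[0,0,-20,0,0,0,1],[38,4,0,0,0,0,1],[38,4,0,0,0,0,1],[38,4,0,0,0,0,1],[38,4,0,0,0,0,1],[38,4,0,0,0,0,1],[38,4,0,0,0,0,1]]'
python3 -m pendant '[[38,4,0,0,0,0,1],[38,4,0,0,0,0,1],[38,4,0,0,0,0,1],[38,1,0,0,0,0,1],[0,0,20,0,0,0,1],[0,0,20,0,0,0,1],[0,0,0,0,0,0,1],[0,0,0,0,0,0,1]]'; python3 -c "
from h import *
st()
C=cal('scene');im,d=camera('scene');P=pts(C,d)
u,v=map(int,proj(C,(641,46,100)));print(u,v)
S=cal('side');im2,_=camera('side');u2,v2=map(int,proj(S,(641,46,100)))
a=cv2.resize(im[v-35:v+40,u-35:u+40],(400,400),interpolation=2);b=cv2.resize(im2[v2-35:v2+40,u2-35:u2+40],(400,400),interpolation=2)
cv2.imwrite('pics/ins.png',np.hstack([a,b]))"
```

```text
time_s: 15.08
eef_pos: [628.1, -104.2, 169.8]
ee_rot: [0.707, 0.707, 0.0, 0.0]
wrist_force: [0.2, 1.3, 0.0]
finger_gap: 0.279
grip_force: 30.0
time_s: 15.75
eef_pos: [640.5, 46.1, 129.1]
ee_rot: [0.707, 0.707, -0.001, -0.001]
wrist_force: [-0.2, -0.2, 0.2]
finger_gap: 0.276
grip_force: 30.0
t 15.75 tcp [640.5  46.1 129.1] x [-0.001  1.    -0.   ] y [ 1.     0.001 -0.002] z [-0.002 -0.    -1.   ] F [-0.2 -0.2  0.2] gap 25.1 grip 29.99838799238205
307 244
```

View pics/ins.png

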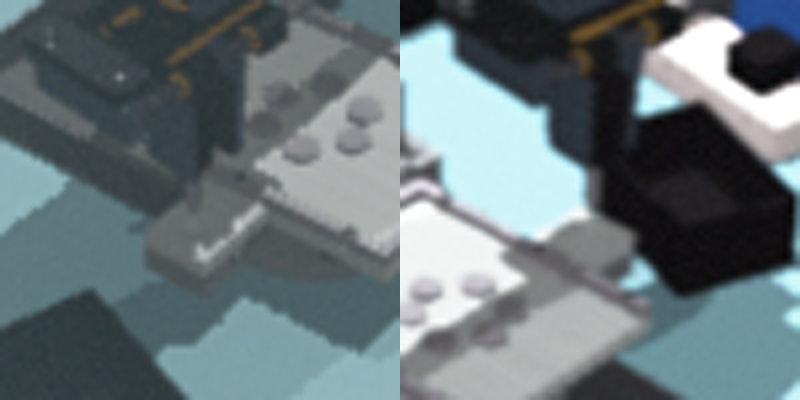

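The pin hangs over the ear (about (195,205) in the left half), so I'll lower it in steps and watch the force.

```bash
python3 -m pendant '[[-0.5,1,6,0,0,0,1],[0,0,6,0,0,0,1],[0,0,6,0,0,0,1],[0,0,5,0,0,0,1],[0,0,0,0,0,0,1]]'; python3 -m pendant '[[0,0,4,0,0,0,1],[0,0,4,0,0,0,1],[0,0,4,0,0,0,1],[0,0,0,0,0,0,1]]'
```

```text
time_s: 16.27
eef_pos: [641.4, 45.6, 105.4]
ee_rot: [0.707, 0.707, -0.001, -0.001]
wrist_force: [-0.6, 0.1, -0.3]
finger_gap: 0.279
grip_force: 30.0
time_s: 16.6
eef_pos: [641.7, 45.7, 93.8]
ee_rot: [0.707, 0.707, -0.0, -0.0]
wrist_force: [-0.0, -0.1, -0.7]
finger_gap: 0.278
grip_force: 30.0
```

```bash
python3 -m pendant '[[0,0,4,0,0,0,1],[0,0,4,0,0,0,1],[0,0,4,0,0,0,1],[0,0,4,0,0,0,1],[0,0,0,0,0,0,1]]'; python3 -m pendant '[[0,0,2,0,0,0,1],[0,0,1.5,0,0,0,1],[0,0,0,0,0,0,1]]'
```

```text
time_s: 17.02
eef_pos: [641.7, 45.7, 77.8]
ee_rot: [0.707, 0.707, -0.0, -0.0]
wrist_force: [0.3, 0.3, -1.5]
finger_gap: 0.277
grip_force: 30.0
time_s: 17.27
eef_pos: [642.3, 45.7, 75.4]
ee_rot: [0.707, 0.707, 0.0, 0.0]
wrist_force: [0.4, 0.1, -0.3]
finger_gap: 0.276
grip_force: 30.0
```

```bash
python3 -m pendant '[[0,0,0,0,0,0,0.16],[0,0,0,0,0,0,0.16],[0,0,0,0,0,0,0.16],[0,0,-25,0,0,0,0.16],[0,0,-40,0,0,0,0],[0,0,-40,0,0,0,0],[36,0,-40,0,0,0,-0.4],[36,0,0,0,0,0,-0.4],[36,0,0,0,0,0,-0.4],[36,0,0,0,0,0,-0.4]]'; python3 -m pendant '[[0,0,0,0,0,0,-0.4],[0,0,0,0,0,0,-0.4]]';python3 look.py w8
python3 - <<'E'
from h import *
f=np.load("w8.npz"); C=(calibration("wrist"),f["R"],f["t"]); d=f["d"]; P=pts(C,d); im=f["im"]
for lo,hi,n in [(82,94,"handle top"),(24,36,"rails")]:
    m=(P[...,2]>lo)&(P[...,2]<hi)&(np.hypot(P[...,0]-637,P[...,1]-268)<75); q=P[m][:,:2].astype(np.float32); print(n,m.sum(),cv2.minAreaRect(q),np.median(P[m][:,2]))
S=cal("scene"); im,d=camera("scene"); P=pts(S,d)
m=(np.hypot(P[...,0]-642,P[...,1]-45)<22)&(P[...,2]>82)&(P[...,2]<130); print("pin head",m.sum(),np.percentile(P[m],95,axis=0),np.median(P[m],0))
cv2.imwrite("pics/all1.png",im[190:340,240:440].repeat(4,0).repeat(4,1))
E
```

```text
time_s: 18.1
eef_pos: [642.2, 183.0, 212.3]
ee_rot: [0.707, 0.707, 0.001, 0.0]
wrist_force: [0.5, -1.2, 0.1]
finger_gap: 0.699
grip_force: 0.0
time_s: 18.27
eef_pos: [641.8, 183.1, 211.2]
ee_rot: [0.706, 0.708, 0.0, 0.0]
wrist_force: [0.1, -0.7, -0.1]
finger_gap: 0.697
grip_force: 0.0
t 18.27 tcp [641.8 183.1 211.2] x [-0.003  1.    -0.   ] y [1.    0.003 0.   ] z [ 0. -0. -1.] F [ 0.1 -0.7 -0.1] gap 63.5 grip 0.0
handle top 2653 ((636.2770385742188, 264.27569580078125), (61.94736099243164, 27.946237564086914), 87.86630249023438) 86.5968090096689
rails 4447 ((638.3826293945312, 271.3980407714844), (110.14651489257812, 62.10030746459961), 87.89673614501953) 28.773738527950343
pin head 65 [655.29284461  56.17682257 100.77158533] [644.77213192  48.89533824  94.97083483]
```

View pics/w8.png

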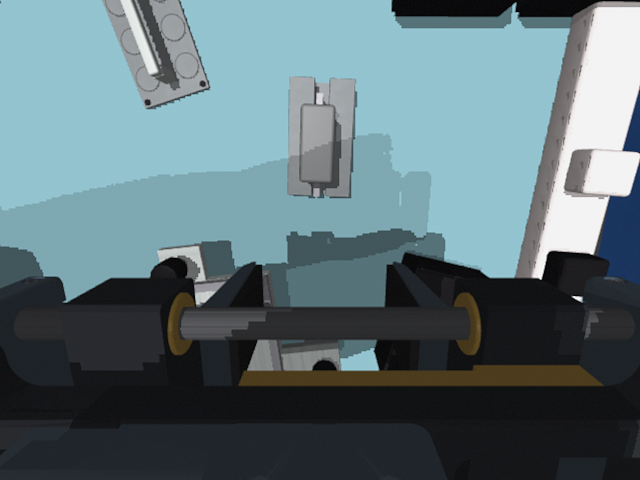

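The scraper handle is at (318,143) and its rest around it. The pin head reads about 99 mm high, so it is home. I'll grasp the scraper and meanwhile compute slug and tray positions from w3.

```bash
python3 -m pendant '[[40,-3,0,0,0,0.02,-0.4],[41.2,-2.5,0,0,0,0.02,-0.4],[0,0,40,0,0,0,-0.4],[0,0,40,0,0,0,-0.4],[0,0,40,0,0,0,-0.4],[0,0,26,0,0,0,-0.4],[0,0,20,0,0,0,-0.4],[0,0,0,0,0,0,-0.4],[0,0,0,0,0,0,1],[0,0,0,0,0,0,1]]' 50
python3 -m pendant '[[0,0,0,0,0,0,1],[0,0,0,0,0,0,1],[0,0,0,0,0,0,1],[0,0,0,0,0,0,1],[0,0,0,0,0,0,1],[0,0,0,0,0,0,1]]'
python3 - <<'E'
from h import *
st()
f=np.load("w3.npz"); C=(calibration("wrist"),f["R"],f["t"]); d=f["d"]; P=pts(C,d); im=f["im"]
A=np.array([522.3,30]); th=-1.465
def pl(p): p=np.array(p)[:2]-A; return p@[np.cos(th),np.sin(th)],p@[-np.sin(th),np.cos(th)]
for u,v in [(278,149),(303,139),(327,158),(322,190),(297,197),(272,180)]: print("slug",np.round(pl(ray(C,u,v,75)),0))
for u,v in [(228,62),(380,62),(232,245),(374,247)]: print("plate corner",np.round(ray(C,u,v,75)))
m=(P[...,2]>28)&(P[...,2]<38)&(P[...,1]<0)&(P[...,0]>440)&(P[...,0]<640)&(P[...,1]>-230)
q=P[m]; 
for y0 in range(-220,-40,20):
    s=q[(q[:,1]>y0)&(q[:,1]<y0+20)]
    if len(s): print(y0,len(s),np.round([s[:,0].min(),s[:,0].max()]))
E
```

```text
time_s: 19.2
eef_pos: [638.3, 262.4, 46.7]
ee_rot: [0.721, 0.693, 0.001, 0.0]
wrist_force: [-0.6, 0.8, 0.2]
finger_gap: 0.584
grip_force: 0.0
time_s: 19.7
eef_pos: [637.6, 263.0, 46.1]
ee_rot: [0.721, 0.693, 0.0, 0.0]
wrist_force: [-2.3, -0.7, 8.4]
finger_gap: 0.306
grip_force: 50.0
t 19.7 tcp [637.6 263.   46.1] x [0.039 0.999 0.   ] y [ 0.999 -0.039  0.001] z [ 0.001  0.    -1.   ] F [-2.3 -0.7  8.4] gap 27.9 grip 50.001978278160095
slug [-19. -21.]
slug [-29.   5.]
slug [-9. 29.]
slug [23. 23.]
slug [29. -3.]
slug [ 11. -29.]
plate corner [448. 123.  75.]
plate corner [593. 135.  75.]
plate corner [455. -57.  75.]
plate corner [609. -47.  75.]
-220 367 [500. 613.]
-200 26 [610. 613.]
-140 24 [604. 607.]
-120 48 [471. 607.]
-100 95 [469. 605.]
-80 77 [467. 603.]
-60 5 [599. 602.]
```

```bash
python3 -m pendant '[[0,0,-15,0,0,0,1],[0,0,-30,0,0,0,1],[0,0,-40,0,0,0,1],[0,0,-35,0,0,0,1],[-33,-23.7,0,0,0,0,1],[-33,-23.7,0,0,0,0,1],[-33,-23.7,0,0,0,0,1],[-33,-23.7,0,0,0,0,1],[-34,-23.5,0,0,0,0,1],[0,0,0,0,0,0.1,1]]'
python3 -m pendant '[[0,0,0,0,0,0.118,1],[0,0,0,0,0,0.118,1],[0,0,0,0,0,0.118,1],[0,0,0,0,0,0.118,1],[0,0,0,0,0,0.118,1],[0,0,0,0,0,0.118,1],[0,0,0,0,0,0.118,1],[0,0,0,0,0,0.118,1],[0,0,0,0,0,0.118,1],[0,0,0,0,0,0.118,1]]'
python3 -m pendant '[[0,0,0,0,0,0.11,1],[0,0,0,0,0,0,1],[0,0,0,0,0,0,1]]'
cat > p.py <<'E'
from h import *
o=st(); A=np.array([522.3,30]); th=-1.44
p=np.array(o["eef_pos"][:2])-A; r=R.from_quat(o["ee_rot"]).as_matrix()
print("plate xy",np.round([p@[np.cos(th),np.sin(th)],p@[-np.sin(th),np.cos(th)]],1),"tool y ang",np.arctan2(r[1,1],r[0,1])-th,"j6",o["qpos"][5])
E
python3 p.py
```

```text
time_s: 20.53
eef_pos: [507.9, 97.9, 165.2]
ee_rot: [0.754, 0.657, -0.001, -0.001]
wrist_force: [-0.3, 1.1, -2.0]
finger_gap: 0.303
grip_force: 50.0
time_s: 21.37
eef_pos: [512.6, 101.6, 166.1]
ee_rot: [0.992, 0.123, 0.0, -0.0]
wrist_force: [-0.3, -0.3, -1.2]
finger_gap: 0.305
grip_force: 50.0
time_s: 21.62
eef_pos: [512.7, 101.6, 165.8]
ee_rot: [0.997, 0.073, 0.0, -0.0]
wrist_force: [0.6, -0.0, -1.6]
finger_gap: 0.307
grip_force: 50.0
t 21.62 tcp [512.7 101.6 165.8] x [0.989 0.145 0.001] y [ 0.145 -0.989 -0.   ] z [ 0.001  0.    -1.   ] F [ 0.6 -0.  -1.6] gap 28.0 grip 50.00008821487427
plate xy [-72.2  -0.2] tool y ang 0.014516201499839232 j6 1.576507145125746
```

```bash
python3 -m pendant '[[0,0,25,0,0,0,1],[0,0,20,0,0,0,1],[0,0,8,0,0,0,1],[0,0,2,0,0,0,1],[0,0,0,0,0,0,1],[0,0,0,0,0,0,1]]';python3 -m pendant '[[0,0,1,0,0,0,1],[0,0,1,0,0,0,1],[0,0,1,0,0,0,1],[0,0,0,0,0,0,1]]'; python3 p.py
```

```text
time_s: 22.12
eef_pos: [513.2, 101.7, 111.1]
ee_rot: [0.997, 0.071, 0.0, -0.0]
wrist_force: [-0.8, -0.8, -1.3]
finger_gap: 0.305
grip_force: 50.0
time_s: 22.45
eef_pos: [513.3, 101.7, 108.1]
ee_rot: [0.997, 0.071, 0.001, -0.0]
wrist_force: [-1.2, 0.0, 7.6]
finger_gap: 0.305
grip_force: 50.0
t 22.45 tcp [513.3 101.7 108.1] x [0.99  0.141 0.001] y [ 0.141 -0.99  -0.   ] z [ 0.001  0.    -1.   ] F [-1.2  0.   7.6] gap 27.8 grip 50.001906752586365
plate xy [-72.3   0.4] tool y ang 0.011101570899007207 j6 1.5798908876243571
```

```bash
python3 -m pendant '[[0,6,0.3,0,0,0,1],[0,10,0,0,0,0,1],[0,12,0,0,0,0,1],[0,12,0,0,0,0,1],[0,12,0,0,0,0,1],[0,12,0,0,0,0,1],[0,12,0,0,0,0,1],[0,12,0,0,0,0,1],[0,12,0,0,0,0,1],[0,12,0,0,0,0,1]]';python3 p.py; python3 -m pendant '[[0,10,0,0,0,0,1],[0,10,0,0,0,0,1],[0,10,0,0,0,0,1],[0,10,0,0,0,0,1],[0,8,0,0,0,0,1],[0,6,0,0,0,0,1],[0,4,0,0,0,0,1],[0,0,0,0,0,0,1]]'; python3 p.py
```

```text
time_s: 23.28
eef_pos: [529.5, -9.5, 108.0]
ee_rot: [0.997, 0.071, 0.001, -0.0]
wrist_force: [-1.0, 5.6, 9.4]
finger_gap: 0.307
grip_force: 50.0
t 23.28 tcp [529.5  -9.5 108. ] x [0.99  0.141 0.002] y [ 0.141 -0.99  -0.   ] z [ 0.002  0.001 -1.   ] F [-1.   5.6  9.4] gap 27.9 grip 50.003743171691895
plate xy [40.1  1.9] tool y ang 0.01073045138330131 j6 1.3660620250732045
time_s: 23.95
eef_pos: [536.6, -67.2, 106.9]
ee_rot: [0.998, 0.071, -0.0, 0.0]
wrist_force: [-0.5, 0.5, -1.1]
finger_gap: 0.304
grip_force: 50.0
t 23.95 tcp [536.6 -67.2 106.9] x [ 0.99   0.141 -0.   ] y [ 0.141 -0.99   0.   ] z [-0. -0. -1.] F [-0.5  0.5 -1.1] gap 27.7 grip 49.99958574771881
plate xy [98.2  1.5] tool y ang 0.010632212277249309 j6 1.2618419736272928
```

```bash
python3 -m pendant '[[0,0,-40,0,0,0,1],[0,0,-40,0,0,0,1],[0,0,-40,0,0,0,1],[-35,-23,-40,0,0,0,1],[-35,-24,-13,0,0,0,1],[0,0,0,0,0,0,1],[0,0,0,0,0,0,1]]'; python3 look.py w9
```

```text
time_s: 24.53
eef_pos: [472.8, -35.5, 268.8]
ee_rot: [0.997, 0.071, 0.001, 0.0]
wrist_force: [-0.3, -0.3, -1.2]
finger_gap: 0.305
grip_force: 50.0
t 24.53 tcp [472.8 -35.5 268.8] x [0.99  0.142 0.002] y [ 0.142 -0.99   0.001] z [ 0.002 -0.    -1.   ] F [-0.3 -0.3 -1.2] gap 27.8 grip 49.99966084957123
```

View pics/w9.png

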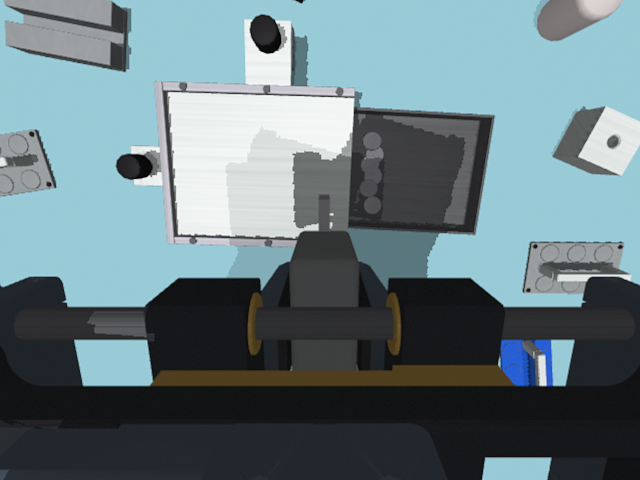

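The plate looks clear. The tray holds a row of slugs at (372,140), (373,158), (371,170), (369,187) and (372,205), with one probably overlapped, so I'll count by area.

Run:
```python
from h import *
f=np.load("w9.npz"); C=(calibration("wrist"),f["R"],f["t"]); d=f["d"]; P=pts(C,d); im=f["im"]
g=cv2.cvtColor(im,6)
sub=g[125:222,354:392]; z=P[125:222,354:392,2]
for r in range(0,97,4): print(125+r," ".join("%3d/%2d"%(sub[r,c],z[r,c]) for c in range(4,36,4)))
# plate: non-uniform height points
m=(P[...,2]>71.5)&(P[...,2]<79); A=np.array([522.3,30]);th=-1.44
X=(P[...,:2]-A)@[np.cos(th),np.sin(th)];Y=(P[...,:2]-A)@[-np.sin(th),np.cos(th)]
ins=(X>-92)&(X<80)&(abs(Y)<64)&(P[...,2]<90)
print("plate z",np.percentile(P[ins][:,2],[1,50,99]), (m&ins).sum())
S=cal("side"); im,d=camera("side"); P=pts(S,d)
X=(P[...,:2]-A)@[np.cos(th),np.sin(th)];Y=(P[...,:2]-A)@[-np.sin(th),np.cos(th)]
ins=(X>-88)&(X<80)&(Y>-64)&(Y<64)&(P[...,2]>60)&(P[...,2]<90); print("side plate z",ins.sum(),np.percentile(P[ins][:,2],[1,50,99]))
S=cal("scene"); im2,d=camera("scene")
u,v=map(int,proj(S,(540,-70,20)));u2,v2=map(int,proj(cal("side"),(540,-40,50)))
a=cv2.resize(im2[v-50:v+50,u-50:u+50],(400,400),interpolation=2);b=cv2.resize(im[v2-50:v2+50,u2-50:u2+50],(400,400),interpolation=2)
cv2.imwrite('pics/tray.png',np.hstack([a,b]))
```

```text
125  63/ 2  63/ 2  61/ 1  62/ 2  61/ 2  63/ 1  62/ 2  61/ 2
129  65/ 2  65/ 1  62/ 1  64/ 2  62/ 3  61/ 2  62/ 3  62/ 2
133  66/ 2  65/ 1  62/ 3 107/ 8 104/ 7  68/ 2  63/ 1  64/ 1
137  64/ 1  62/ 3 106/ 6 103/ 9 104/ 8 102/ 8  65/ 1  64/ 1
141  64/ 2  56/ 2 105/10 104/11 102/ 9 102/12  63/ 2  64/ 1
145  67/ 0  65/ 2 105/12 102/10 102/11 109/12  64/ 3  64/ 2
149  64/ 1  64/ 1  57/ 1  82/12  82/11 121/ 7  81/ 0  64/ 0
153  46/ 2  63/ 1 110/ 7 123/ 7 124/ 7 123/ 6 128/ 6  64/ 4
157  45/ 2  44/ 3 110/10 130/12 109/13 101/ 7 116/ 6  64/ 1
161  47/ 3  84/12  88/12  83/12  84/11  79/ 8  45/ 0  65/ 1
165  46/ 1  87/11  84/11  83/11  83/12  70/ 0  44/ 0  65/ 1
169  45/ 1  75/12  82/11  82/13  82/12  80/ 7  43/ 1  62/ 2
173  46/ 1  45/ 0  83/ 7  81/11  81/ 7  81/ 6  51/ 1  63/ 1
177  45/ 0  44/ 2  84/ 6  84/ 7  84/ 6  82/ 6  47/ 0  65/ 2
181  46/ 2  54/ 9  76/12  78/13  76/ 9  86/ 6  45/ 2  65/ 1
185  44/ 1  75/10  76/10  76/11  76/11  44/ 1  44/ 0  63/ 1
189  54/ 2  75/ 9  76/ 9  77/ 9  76/12  43/ 0  42/ 1  62/ 1
193  60/ 1  76/ 7  78/ 6  78/10  76/ 8  46/ 2  59/ 2  65/ 1
197  50/ 2  44/ 2  42/ 2  74/ 6  78/ 6  45/ 1  42/ 1  62/ 1
201  54/ 2  44/ 1  85/ 6  82/ 6  80/ 6  80/ 7  57/ 2  63/ 2
205  44/ 3  43/ 2  82/ 6  81/ 7  80/ 7  79/ 7  48/ 2  64/ 0
209  43/ 0  43/ 2  84/ 6  80/ 6  79/ 6  81/ 6  52/ 3  62/ 0
213  43/ 1  44/ 2  44/ 0  64/ 1  63/ 1  44/ 2  58/ 0  63/ 2
217  56/ 0  46/ 2  43/ 1  45/ 1  43/ 0  43/ 2  63/ 2  61/ 0
221  41/ 0  43/ 1  44/ 2  42/ 1  43/ 3  43/ 0  47/ 0  51/ 3
plate z [66.82841237 68.65086351 70.48445587] 3
side plate z 1227 [63.14730687 70.26691599 76.53456428]
```

All six slugs are in the tray (three upper discs, three lower) and the plate is clear. Returning the scraper.

```bash
python3 -m pendant '[[0,0,0,0,0,-0.116,1],[0,0,0,0,0,-0.116,1],[0,0,0,0,0,-0.116,1],[0,0,0,0,0,-0.116,1],[0,0,0,0,0,-0.116,1],[0,0,0,0,0,-0.116,1],[0,0,0,0,0,-0.116,1],[0,0,0,0,0,-0.116,1],[0,0,0,0,0,-0.116,1],[0,0,0,0,0,-0.116,1]]'
python3 -m pendant '[[0,0,0,0,0,-0.116,1],[0,0,0,0,0,-0.116,1],[38,20,0,0,0,0,1],[38,20,0,0,0,0,1],[38,20,0,0,0,0,1],[38,20,0,0,0,0,1],[38,20,0,0,0,0,1],[38,20,0,0,0,0,1],[38,20,0,0,0,0,1],[38,10,0,0,0,0,1]]'
python3 -m pendant '[[0,0,20,0,0,0,1],[0,0,30,0,0,0,1],[0,0,30,0,0,0,1],[0,0,0,0,0,0,1],[0,0,0,0,0,0,1]]'
python3 - <<'E'
from h import *
o=st(); r=R.from_quat(o["ee_rot"]).as_matrix(); e=np.array([637.6,263,46.1])-o["eef_pos"]; print(e@r, np.arctan2(r[1,1],r[0,1]))
E
```

```text
time_s: 25.52
eef_pos: [474.0, -36.5, 266.8]
ee_rot: [0.794, 0.608, -0.001, -0.001]
wrist_force: [0.3, 0.5, -0.9]
finger_gap: 0.308
grip_force: 50.0
time_s: 26.35
eef_pos: [632.3, 256.1, 265.9]
ee_rot: [0.72, 0.694, -0.001, -0.0]
wrist_force: [0.9, -0.4, -1.7]
finger_gap: 0.308
grip_force: 50.0
time_s: 26.77
eef_pos: [629.7, 253.8, 185.6]
ee_rot: [0.72, 0.694, -0.002, -0.001]
wrist_force: [0.6, -0.5, -0.2]
finger_gap: 0.31
grip_force: 50.0
t 26.77 tcp [629.7 253.8 185.6] x [ 0.037  0.999 -0.002] y [ 0.999 -0.037 -0.004] z [-0.004 -0.002 -1.   ] F [ 0.6 -0.5 -0.2] gap 28.2 grip 49.99958395957947
[  9.72155652   8.1073574  139.49809814] -0.0372955087169359
```

```bash
python3 -m pendant '[[13.5,8,40,0,0,0,1],[0,0,40,0,0,0,1],[0,0,25,0,0,0,1],[0,0,0,0,0,0,1],[0,0,0,0,0,0,1]]'
python3 - <<'E'
from h import *
o=st(); r=R.from_quat(o["ee_rot"]).as_matrix(); e=np.array([637.6,263,46.1])-o["eef_pos"]; print(e@r, np.arctan2(r[1,1],r[0,1]))
E
```

```text
time_s: 27.18
eef_pos: [639.2, 267.0, 85.0]
ee_rot: [0.72, 0.694, -0.0, -0.0]
wrist_force: [-0.2, -0.3, -0.4]
finger_gap: 0.307
grip_force: 50.0
t 27.18 tcp [639.2 267.   85. ] x [ 0.037  0.999 -0.   ] y [ 0.999 -0.037 -0.   ] z [-0. -0. -1.] F [-0.2 -0.3 -0.4] gap 27.9 grip 49.99960541725159
[-4.08362502 -1.47552118 38.89124028] -0.03735330047305688
```

```bash
python3 -m pendant '[[0,-1.5,5,0,0,0,1],[0,0,6,0,0,0,1],[0,0,6,0,0,0,1],[0,0,6,0,0,0,1],[0,0,5,0,0,0,1],[0,0,0,0,0,0,1]]';python3 -m pendant '[[0,0,5,0,0,0,1],[0,0,4,0,0,0,1],[0,0,2,0,0,0,1],[0,0,0,0,0,0,1],[0,0,0,0,0,0,1]]'
```

```text
time_s: 27.68
eef_pos: [636.5, 266.9, 55.0]
ee_rot: [0.72, 0.694, -0.001, -0.0]
wrist_force: [-0.2, -1.0, -0.9]
finger_gap: 0.309
grip_force: 50.0
time_s: 28.1
eef_pos: [637.2, 267.2, 46.1]
ee_rot: [0.72, 0.694, -0.0, -0.0]
wrist_force: [-7.5, -2.4, 15.3]
finger_gap: 0.305
grip_force: 50.0
```

```bash
python3 -m pendant '[[0,0,0,0,0,0,0.2],[0,0,0,0,0,0,0.2],[0,0,0,0,0,0,0.2],[0,0,0,0,0,0,0.2],[0,0,-20,0,0,0,0.2],[0,0,-40,0,0,0,0.2],[0,0,-40,0,0,0,0.2],[0,-33,-40,0,0,0,0.2],[0,-33,-20,0,0,0,0.2],[0,-33,0,0,0,0,0.2]]'
python3 -m pendant '[[10,-33,0,0,0,0,0.2],[10,-20,0,0,0,0,0.2],[10,0,0,0,0,0,0.2],[0,0,0,0,0,0,0.2],[0,0,0,0,0,0,0.2]]'; python3 look.py w10
cat > pan.py <<'E'
import sys
from h import *
n=sys.argv[1]; cx,cy=float(sys.argv[2]),float(sys.argv[3])
f=np.load(n+".npz"); C=(calibration("wrist"),f["R"],f["t"]); P=pts(C,f["d"])
m=(P[...,2]>30)&(P[...,2]<48)&(np.hypot(P[...,0]-cx,P[...,1]-cy)<80); q=P[m][:,:2].astype(np.float32); print("bar",m.sum(),cv2.minAreaRect(q))
m=(P[...,2]>1.5)&(P[...,2]<48)&(np.hypot(P[...,0]-cx,P[...,1]-cy)<90); q=P[m][:,:2].astype(np.float32); print("all",m.sum(),cv2.minAreaRect(q))
E
python3 pan.py w10 475 370
```

```text
time_s: 28.93
eef_pos: [545.9, 271.4, 201.7]
ee_rot: [0.72, 0.694, 0.003, 0.001]
wrist_force: [0.2, 0.4, -0.1]
finger_gap: 0.403
grip_force: 0.0
time_s: 29.35
eef_pos: [493.5, 302.9, 197.4]
ee_rot: [0.72, 0.694, 0.0, 0.0]
wrist_force: [-0.5, 0.4, 0.1]
finger_gap: 0.399
grip_force: 0.0
t 29.35 tcp [493.5 302.9 197.4] x [0.036 0.999 0.   ] y [ 0.999 -0.036  0.001] z [ 0.001  0.    -1.   ] F [-0.5  0.4  0.1] gap 36.3 grip 0.0
bar 1119 ((475.7720031738281, 369.1714172363281), (10.067254066467285, 90.0274658203125), 16.941747665405273)
all 8275 ((475.86138916015625, 368.4698181152344), (70.07121276855469, 121.46977233886719), 16.88558578491211)
```

```bash
python3 -m pendant '[[33,-10,20,0,0,0,0.2],[32.4,-10,20,0,0,0,0.2],[0,0,20,0,0,-0.11,0.2],[0,0,20,0,0,-0.11,0.2],[0,0,20,0,0,-0.112,0.2],[0,0,30,0,0,0,0.2],[0,0,30,0,0,0,0.2],[0,0,21,0,0,0,0.2],[0,0,0,0,0,0,0.2],[0,0,0,0,0,0,0.2]]'
python3 -m pendant '[[0,0,0,0,0,0,1],[0,0,0,0,0,0,1],[0,0,0,0,0,0,1],[0,0,0,0,0,0,1],[0,0,0,0,0,0,1],[0,0,0,0,0,0,1]]' 55; python3 p.py
```

```text
time_s: 30.23
eef_pos: [475.4, 367.8, 15.4]
ee_rot: [0.596, 0.803, -0.001, -0.0]
wrist_force: [0.7, -0.0, 0.4]
finger_gap: 0.4
grip_force: 0.0
time_s: 30.73
eef_pos: [475.6, 368.9, 17.2]
ee_rot: [0.595, 0.803, 0.001, 0.0]
wrist_force: [-1.1, -1.8, 8.7]
finger_gap: 0.11
grip_force: 55.0
t 30.73 tcp [475.6 368.9  17.2] x [-0.291  0.957  0.   ] y [0.957 0.291 0.001] z [ 0.001  0.001 -1.   ] F [-1.1 -1.8  8.7] gap 10.0 grip 55.0026798248291
plate xy [-342.1   -2.1] tool y ang 1.735060593958076 j6 0.32597755669376566
```

```bash
python3 -m pendant '[[0,0,-15,0,0,0,1],[0,0,-40,0,0,0,1],[0,0,-40,0,0,0,1],[0,0,-40,0,0,0,1],[0,0,-15,0,0,-0.1,1],[0,0,0,0,0,-0.1172,1],[0,0,0,0,0,-0.1172,1],[0,0,0,0,0,-0.1172,1],[0,0,0,0,0,-0.1172,1],[0,0,0,0,0,-0.1172,1]]'
python3 -m pendant '[[0,0,0,0,0,-0.1172,1],[0,0,0,0,0,-0.1172,1],[0,0,0,0,0,-0.1172,1],[0,0,0,0,0,-0.1172,1],[0,0,0,0,0,-0.1172,1],[0,0,0,0,0,-0.1172,1],[0,0,0,0,0,-0.02,1],[0,0,0,0,0,0,1],[0,-36,0,0,0,0,1],[0,-36,0,0,0,0,1]]'
python3 -m pendant '[[0,-36,0,0,0,0,1],[0,-36,0,0,0,0,1],[0,-36,0,0,0,0,1],[0,-36,0,0,0,0,1],[0,-36,0,0,0,0,1],[-2,-32,0,0,0,0,1],[0,0,0,0,0,0,1],[0,0,0,0,0,0,1]]'
python3 p.py
```

```text
time_s: 31.57
eef_pos: [474.9, 368.4, 166.3]
ee_rot: [0.288, 0.958, -0.0, -0.0]
wrist_force: [0.6, 0.2, -3.1]
finger_gap: 0.104
grip_force: 55.0
time_s: 32.4
eef_pos: [484.6, 297.3, 166.2]
ee_rot: [-0.066, 0.998, 0.0, 0.0]
wrist_force: [0.2, 0.1, -3.2]
finger_gap: 0.107
grip_force: 55.0
time_s: 33.07
eef_pos: [515.1, 86.1, 166.3]
ee_rot: [-0.064, 0.998, 0.0, 0.0]
wrist_force: [-0.1, 0.3, -2.8]
finger_gap: 0.106
grip_force: 55.0
t 33.07 tcp [515.1  86.1 166.3] x [-0.992 -0.127 -0.   ] y [-0.127  0.992  0.   ] z [ 0.  0. -1.] F [-0.1  0.3 -2.8] gap 9.6 grip 54.99900698661804
plate xy [-56.5   0.2] tool y ang 3.1380436347961993 j6 -1.5771744507546466
```

```bash
python3 -m pendant '[[0,0,30,0,0,0,1],[0,0,25,0,0,0,1],[0,0,12,0,0,0,1],[0,0,6,0,0,0,1],[0,0,3,0,0,0,1],[0,0,1.5,0,0,0,1],[0,0,1,0,0,0,1],[0,0,0.5,0,0,0,1],[0,0,0,0,0,0,1],[0,0,0,0,0,0,1]]'; python3 p.py
```

```text
time_s: 33.9
eef_pos: [515.3, 87.4, 87.8]
ee_rot: [-0.067, 0.998, 0.0, 0.0]
wrist_force: [0.1, 0.2, -3.4]
finger_gap: 0.106
grip_force: 55.0
t 33.9 tcp [515.3  87.4  87.8] x [-0.991 -0.133 -0.001] y [-0.133  0.991 -0.   ] z [ 0.001  0.    -1.   ] F [ 0.1  0.2 -3.4] gap 9.6 grip 54.999157190322876
plate xy [-57.9   0.6] tool y ang 3.1440919168911634 j6 -1.5806261312869576
```

```bash
python3 -m pendant '[[0,0,0.7,0,0,0,1],[0,0,0.5,0,0,0,1],[0,0,0,0,0,0,1],[0,0,0,0,0,0,0.34],[0,0,0,0,0,0,0.34],[0,0,0,0,0,0,0.34],[0,0,0,0,0,0,0.34],[0,0,-25,0,0,0,0.34],[0,0,-40,0,0,0,0.34],[0,0,-40,0,0,0,0.34]]'
python3 -m pendant '[[0,0,-30,0,0,0,0.34],[10,-39,0,0,0,0,0.34],[10,-39,0,0,0,0,0.34],[10,-39,0,0,0,0,0.34],[10,-39,0,0,0,0,0.34],[10,-39,0,0,0,0,0.34],[10,-39,0,0,0,0,0.34],[10,-39,0,0,0,0,0.34],[10,-39,0,0,0,0,0.34],[10,-39,0,0,0,0,0.34]]'
python3 -m pendant '[[10,-39,0,0,0,0,0.34],[10,-39,0,0,0,0,0.34],[10,-39,0,0,0,0,0.34],[8,-36,0,0,0,0,0.34],[0,0,0,0,0,0.1145,0.34],[0,0,0,0,0,0.1145,0.34],[0,0,0,0,0,0.1145,0.34],[0,0,0,0,0,0.1145,0.34],[0,0,0,0,0,0.1145,0.34],[0,0,0,0,0,0.1145,0.34]]'
python3 -m pendant '[[0,0,0,0,0,0.1145,0.34],[0,0,0,0,0,0.1145,0.34],[0,0,0,0,0,0.1145,0.34],[0,0,0,0,0,0.1145,0.34],[0,0,0,0,0,0.1145,0.34],[0,0,0,0,0,0.1145,0.34],[0,0,0,0,0,0.1145,0.34],[0,0,0,0,0,0.1145,0.34],[0,0,0,0,0,0,0.34],[0,0,0,0,0,0,0.34]]'
python3 look.py w11; python3 pan.py w11 450 -370
```

```text
time_s: 34.73
eef_pos: [513.9, 87.2, 191.4]
ee_rot: [-0.067, 0.998, -0.0, -0.001]
wrist_force: [2.1, 0.9, 0.1]
finger_gap: 0.328
grip_force: 0.0
time_s: 35.57
eef_pos: [471.7, -274.5, 221.1]
ee_rot: [-0.067, 0.998, -0.0, 0.0]
wrist_force: [0.9, 0.7, -0.6]
finger_gap: 0.334
grip_force: 0.0
time_s: 36.4
eef_pos: [455.0, -429.2, 220.8]
ee_rot: [0.276, 0.961, 0.0, -0.0]
wrist_force: [-0.6, 0.2, -0.5]
finger_gap: 0.328
grip_force: 0.0
time_s: 37.23
eef_pos: [455.1, -429.1, 220.9]
ee_rot: [0.669, 0.743, -0.0, -0.0]
wrist_force: [0.0, -0.7, 0.6]
finger_gap: 0.333
grip_force: 0.0
t 37.23 tcp [ 455.1 -429.1  220.9] x [-0.105  0.995  0.   ] y [ 0.995  0.105 -0.   ] z [-0.  0. -1.] F [ 0.  -0.7  0.6] gap 30.3 grip 0.0
bar 929 ((449.6086120605469, -368.5867004394531), (9.988990783691406, 89.27155303955078), 7.8833723068237305)
all 7257 ((423.5812683105469, -372.54351806640625), (122.41461181640625, 120.06346893310547), 8.090314865112305)
```

```bash
python3 -m pendant '[[30,0.5,10,0,0,0,0.34],[30.5,0.4,20,0,0,-0.033,0.34],[0,0,40,0,0,0,0.34],[0,0,40,0,0,0,0.34],[0,0,40,0,0,0,0.34],[0,0,30,0,0,0,0.34],[0,0,24,0,0,0,0.34],[0,0,0,0,0,0,0.34],[0,0,0,0,0,0,0.34],[0,0,0,0,0,0,1]]'
python3 -m pendant '[[0,0,0,0,0,0,1],[0,0,0,0,0,0,1],[0,0,0,0,0,0,1],[0,0,0,0,0,0,1],[0,0,0,0,0,0,1]]' 55; python3 p.py
```

```text
time_s: 38.12
eef_pos: [450.6, -369.5, 18.4]
ee_rot: [0.658, 0.753, -0.0, 0.001]
wrist_force: [1.0, 0.0, 0.0]
finger_gap: 0.286
grip_force: 0.0
time_s: 38.53
eef_pos: [450.5, -369.5, 18.6]
ee_rot: [0.658, 0.753, -0.0, 0.001]
wrist_force: [-3.3, 1.4, 11.6]
finger_gap: 0.108
grip_force: 55.0
t 38.53 tcp [ 450.5 -369.5   18.6] x [-0.134  0.991 -0.001] y [0.991 0.134 0.001] z [ 0.001 -0.001 -1.   ] F [-3.3  1.4 11.6] gap 9.8 grip 55.00336825847626
plate xy [ 386.8 -123.3] tool y ang 1.5745688779429319 j6 -0.8613038863127818
```

```bash
python3 -m pendant '[[0,0,-15,0,0,0,1],[0,0,-40,0,0,0,1],[0,0,-40,0,0,0,1],[0,0,-40,0,0,0,1],[0,0,-15,0,0,0.1,1],[0,0,0,0,0,0.1135,1],[0,0,0,0,0,0.1135,1],[0,0,0,0,0,0.1135,1],[0,0,0,0,0,0.1135,1],[0,0,0,0,0,0.1135,1]]'
python3 -m pendant '[[0,0,0,0,0,0.1135,1],[0,0,0,0,0,0.1135,1],[0,0,0,0,0,0.1135,1],[0,0,0,0,0,0.1135,1],[0,0,0,0,0,0.1135,1],[0,0,0,0,0,0.1135,1],[0,0,0,0,0,0.1135,1],[0,0,0,0,0,0.1135,1],[12,-36,0,0,0,0,1],[12,-36,0,0,0,0,1]]'
python3 -m pendant '[[12,-36,0,0,0,0,1],[12,-36,0,0,0,0,1],[12,-36,0,0,0,0,1],[12,-36,0,0,0,0,1],[12,-36,0,0,0,0,1],[12,-36,0,0,0,0,1],[12,-36,0,0,0,0,1],[12,-36,0,0,0,0,1],[3,0,0,0,0,0,1],[0,0,0,0,0,0,1]]'
python3 p.py
```

```text
time_s: 39.37
eef_pos: [449.8, -368.7, 167.6]
ee_rot: [0.87, 0.493, 0.0, 0.0]
wrist_force: [0.6, 0.1, -4.0]
finger_gap: 0.102
grip_force: 55.0
time_s: 40.2
eef_pos: [464.2, -294.5, 167.5]
ee_rot: [0.998, 0.063, 0.0, 0.0]
wrist_force: [0.7, 0.8, -3.8]
finger_gap: 0.107
grip_force: 55.0
time_s: 41.03
eef_pos: [525.8, 5.7, 167.5]
ee_rot: [0.998, 0.066, 0.0, 0.0]
wrist_force: [0.5, -0.4, -4.1]
finger_gap: 0.104
grip_force: 55.0
t 41.03 tcp [525.8   5.7 167.5] x [0.991 0.133 0.001] y [ 0.133 -0.991  0.   ] z [ 0.001 -0.    -1.   ] F [ 0.5 -0.4 -4.1] gap 9.5 grip 54.99914467334747
plate xy [24.5  0.3] tool y ang 0.0021646626410078973 j6 1.404322808474185
```

```bash
python3 -m pendant '[[0,0,30,0,0,0,1],[0,0,25,0,0,0,1],[0,0,12,0,0,0,1],[0,0,6,0,0,0,1],[0,0,3,0,0,0,1],[0,0,1.5,0,0,0,1],[0,0,1,0,0,0,1],[0,0,0.5,0,0,0,1],[0,0,0,0,0,0,1],[0,0,0,0,0,0,1]]'; python3 -m pendant '[[0,0,0.7,0,0,0,1],[0,0,0,0,0,0,1],[0,0,0,0,0,0,0.34],[0,0,0,0,0,0,0.34],[0,0,0,0,0,0,0.34],[0,0,0,0,0,0,0.34],[0,0,-25,0,0,0,0.34],[0,0,-40,0,0,0,0.34],[0,0,-40,0,0,0,0.34],[0,0,-40,0,0,0,0.34]]'
python3 -m pendant '[[-35,0,-20,0,0,0,0.34],[-35,0,0,0,0,0,0.34],[0,0,0,0,0,0,0.34],[0,0,0,0,0,0,0.34]]';python3 look.py w12
```

```text
time_s: 41.87
eef_pos: [525.9, 3.9, 88.7]
ee_rot: [0.998, 0.065, 0.001, 0.0]
wrist_force: [0.3, -0.2, -1.2]
finger_gap: 0.103
grip_force: 55.0
time_s: 42.7
eef_pos: [524.8, 4.0, 233.8]
ee_rot: [0.998, 0.065, -0.0, -0.0]
wrist_force: [0.4, -0.3, 1.2]
finger_gap: 0.33
grip_force: 0.0
time_s: 43.03
eef_pos: [455.1, -5.2, 252.8]
ee_rot: [0.998, 0.065, 0.001, 0.0]
wrist_force: [0.3, 0.6, 0.0]
finger_gap: 0.334
grip_force: 0.0
t 43.03 tcp [455.1  -5.2 252.8] x [0.992 0.129 0.001] y [ 0.129 -0.992  0.   ] z [ 0.001 -0.    -1.   ] F [0.3 0.6 0. ] gap 30.4 grip 0.0
```

View pics/w12.png

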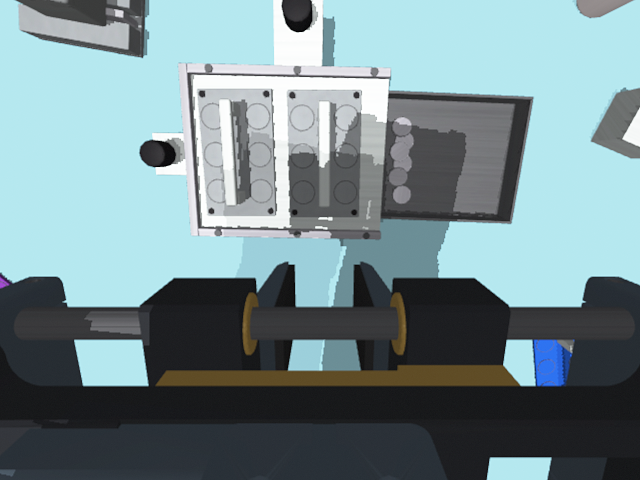

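Run:
```python
from h import *
f=np.load("w12.npz"); C=(calibration("wrist"),f["R"],f["t"]); P=pts(C,f["d"])
A=np.array([522.3,30]);th=-1.44
X=(P[...,:2]-A)@[np.cos(th),np.sin(th)];Y=(P[...,:2]-A)@[-np.sin(th),np.cos(th)]; Z=P[...,2]
for a,b in [(-75,-40),(8,45)]:
    m=(Z>102)&(Z<116)&(X>a)&(X<b)&(abs(Y)<60); r=cv2.minAreaRect(np.stack([X[m],Y[m]],-1).astype(np.float32)); print("bar",r,np.percentile(Z[m],[5,50,95]))
m=(Z>72)&(Z<77)&(abs(Y)<68)&(X>-95)&(X<95); print("panel z",np.percentile(Z[m],[2,50,98]))
for n in ["scene","side"]:
    S=cal(n); im,d=camera(n); P=pts(S,d)
    m=(abs(P[...,0]-637)<25)&(abs(P[...,1]-270)<45)&(P[...,2]>80)&(P[...,2]<100); print(n,"scraper",m.sum(),cv2.minAreaRect(P[m][:,:2].astype(np.float32)),np.median(P[m][:,2]))
    m=(np.hypot(P[...,0]-642,P[...,1]-45)<20)&(P[...,2]>84)&(P[...,2]<130); print("pin z",m.sum(),np.percentile(P[m][:,2],[50,90,98]))
```

```text
bar ((-58.75222396850586, 2.8932952880859375), (88.95240783691406, 10.858530044555664), 89.97111511230469) [105.01672917 110.29434813 111.73623341]
bar ((25.133464813232422, 1.6372489929199219), (9.911518096923828, 89.61521911621094), 0.11645042896270752) [108.82122189 110.49353588 111.78321508]
panel z [72.3459388  73.86352122 75.50799686]
scene scraper 192 ((637.8531494140625, 270.02703857421875), (63.88970184326172, 33.52130126953125), 86.17829895019531) 87.04413882116899
pin z 67 [ 96.08340126 101.29615625 103.38954714]
side scraper 42 ((623.4478149414062, 281.0595397949219), (47.663978576660156, 21.45172882080078), 52.053367614746094) 85.91805750399817
pin z 48 [ 95.31540917 100.74168816 102.61673513]
```

Both panels lie side by side inside the fence, bars at (230,150) and (324,152). The slugs are in the tray and the pin head is at (298,12). One last check of the pin height, then hand-in.

Run:
```python
from h import *
f=np.load("w12.npz"); C=(calibration("wrist"),f["R"],f["t"]); P=pts(C,f["d"])
for n,u,v in [("pin(98)",297,8),("knob(108)",155,152),("ear(70)",298,48),("bar(112)",324,150)]:
    q=P[v-3:v+4,u-4:u+5].reshape(-1,3); print(n,np.median(q,0).round(1))
```

```text
pin(98) [640.6  42.1  96.6]
knob(108) [510.6 152.3 106.5]
ear(70) [618.9  40.6  68.6]
bar(112) [531.3   5.3 110.8]
```

The readings show a consistent −1.4 mm bias, so the pin top is at 98 mm and fully home.

```bash
python3 -c "
from bench import ticket
print(ticket.sign_off())"
```

```text
the job is handed in; nothing more can be done
None
```

I handed the job in at about 43 s: the plate is turned and pinned, all six slugs are in the tray, the scraper is back on its rest, and both panels lie flat side by side on the plate; sign-off returned no verdict.

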